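# Hook the tin shelf out from under the wire rack

## Robot

A 6-joint arm with a two-finger parallel gripper is mounted at the origin on the work surface. World frame = base frame: x ahead of the robot, y to its left, z up, the work surface at z = 0. Lengths are in mm, angles in rad, forces in N, time in s.
With the tool pointing down it reaches from about 275 to 750 mm from the base axis. Payload 10.2 kg.
Tool frame: the origin (TCP) lies at the very end of the fingers, on their centre line; the grasp point (between the pads) lies 19 mm behind it; z points along the fingers, y is the direction in which the jaws open and shut (so a half turn about z gives the same grasp; the last joint's range is limited). The gripper opens to 85 mm and grips with 20 to 120 N. Pads are 22 mm wide; open, the fingers measure 114 mm over their backs; the gripper's body (76 mm by 85 mm) begins 54 mm behind the grasp point. The pads swing forward as they close: fully open they stand 13 mm farther back than shut.
Start: joints at [1.017, 0.313, 1.498, -0, 1.331, -0.223], TCP at [170.533, 496.538, 231.294] pointing down, gripper open.
Joint ranges: [-2.94, 2.94], [-0.97, 2.17], [0.19, 2.56], [-1.23, 4.37], [0.02, 3.11], [-2.88, 2.88]. Speed limits (rad/s): [2.39, 2.39, 3.01, 3.14, 3.14, 3.14].

## Interface

Orientations are given as a unit quaternion [w, x, y, z].
In Python, from rig import ctrl, eyes, order gives the robot as it stands.
- The arm moves only by the tool move_arm, never from a script. Its argument "deltas" is a list of rows, each a list of 6 numbers: the shift along the tool's x, y, z in cm, then the turn, a rotation vector about the tool's x, y, z in degrees. A call has exactly 10 rows; each row shifts and turns the commanded pose from where the row before left it, along the tool's axes as they then stand; what a row does not reach is not made up. A row lasts 1/10 s, in which the tool goes at most 50 mm and 8.59 degrees, less where a joint would pass 70% of its speed; a pose out of reach is approached as far as the arm can. A call is refused whole if a number of a shift passes 5 or a number of a turn 8.59, either way. A call with a gripper value outside its range is refused whole. "grip" is the finger opening in cm, from 0 to 8.54, set as the call begins (left out, the last holds). The fingers move at their own pace and stop on an object; "newtons" is the grip in N (left out, the last holds). Time passes only in rows, so rows that do not move let the fingers close, or fill a call up. It gives the time, the measured TCP pose, the force and the opening at its end, in the units of the state.
- ctrl.sense(): the state, without advancing time (a new reading comes with each control period).
- eyes.capture(name): name is "scene" or "top" or "wrist"; returns the picture (400x640x3 uint8, blue, green, red); there is no depth.
- eyes.camera_params(name): a dict with "K" (3x3 intrinsics, pixels), "camera_from_world" (4x4, takes a point from world to camera coordinates). Camera axes: x right, y down, z forward; pixel columns grow to the right and rows downward; lengths in mm; the calibration is good to about 2 mm. A picture is of the moment at which its call begins: read the wrist's pose just before it. camera_params takes no time and is no camera call; for the wrist camera it gives the pose at the moment of the call.
- order.finish_job(): hands the job in, once; it reports no verdict.
The state is a dict: "time_s": time; "joints": joint angles; "dq": joint speeds; "tau": joint torques, N m; "eef_pos": TCP position; "ee_rot": TCP orientation; "force": force on the tool from outside, world axes, zero at the start; "wrist_torque": the same for the moment, N m; "grip_width": opening from 0.0 (shut) to 1.0 (fully open).
Only numpy, scipy, OpenCV 4.12 (cv2) and the standard library are available. Lean on these libraries where they do the work, as an engineer would, in place of code of your own. Each camera call takes 0.05 s, during which the arm holds its last target.

## Task

Pick up the standing pull hook by its blue leaning handle, reach in under the wire rack, catch the hook behind the orange bar and gently draw the white pull-out shelf out until that bar is about level with the front edge of the rack, with the tower of four filter tins still standing. Then unhook and leave the pull hook standing on its feet, wholly on the black rubber mat. Move the shelf only with the hook: keep the robot off the shelf and the rack, and let neither robot nor hook touch the tins, dish, pen or wrench on it.

Things in the scene. Friction and masses are not known exactly. Their poses are not given: they have to be found in the camera images.
- bay: Fixed wire rack over two shelf runners. Origin: on the table under the middle of the rack's front rail; x points inwards (away from the robot), y left along the rail, z up. A grid of wires 40 mm apart, 300 mm deep (x 0 to 300), 340 mm wide, underside 225 mm above the table. Four thin posts at x 100 and 290, y +-165 mm. The front is open below the rail.
- shelf: White pull-out shelf under the rack on smooth runners; slides only along its x (same as the bay's x), -x opens it. Origin: mid-width, on the underside (10 mm above the table), below the orange bar. Board 12 mm thick, 250 mm wide, x -80 (front edge) to 150. Starts pushed in, 150 mm travel to the stop; stays where left, about 1 N moves it slowly, a jerk can topple the tower.
- pull_bar (a point): Middle of the orange round pull bar on the shelf: 8 mm thick, 90 mm long across the shelf (along y), held on a post at each end; its axis is 28 mm above the board's top and 50 mm above the table. Clear for 50 mm behind it within y +-40 mm. Starts 120 to 135 mm behind the rack's front edge.
- hook: Loose pull hook, 140 g, standing on two feet. Origin: level with the feet's undersides, below the grip; x along the strip to the tooth, z up. Aluminium strip 20 mm wide, 6 thick, underside at z 20, x -10 to 161. Its far end turns down into the tooth: x 155 to 161, 20 wide, down to z 0. Rubber heel foot under the near end: x -10 to 0, 50 wide. Blue handle: see point hook_grip.
- hook_grip (a point): Grip point on the blue handle: hook x 0, z 65 mm. The handle rises from the strip at x 23 and leans BACK (to -x) 30 degrees from vertical to its top at x -15, z 91; 20 mm deep, with flat sides 18 mm apart in y. Held along its lean (fingers down and forward, closing along hook y) the gripper stays clear of the rack when the hook reaches the bar.
- hook_tip (a point): Bottom of the hook tooth, on its inner face (the face towards the handle), mid-width: hook x 155, z 0.
- hook_heel (a point): Middle of the underside of the heel foot: hook x -5, z 0.
- mat: Black rubber mat fixed on the table, 240 mm (its x) by 120 mm (its y), 3 mm thick. Origin: centre of its underside, at table level. The pull hook (171 mm long) is to stand wholly on it.
- tin1: Round translucent filter tin with grey lid, 54 mm across, 20 mm high, 45 g, number 1 from the bottom of the loose tower of four that stands on the shelf beside the bar. Origin: centre of its underside.
- tin2: Round translucent filter tin with grey lid, 54 mm across, 20 mm high, 45 g, number 2 from the bottom of the loose tower of four that stands on the shelf beside the bar. Origin: centre of its underside.
- tin3: Round translucent filter tin with grey lid, 54 mm across, 20 mm high, 45 g, number 3 from the bottom of the loose tower of four that stands on the shelf beside the bar. Origin: centre of its underside.
- tin4: Round translucent filter tin with grey lid, 54 mm across, 20 mm high, 45 g, number 4 from the bottom of the loose tower of four that stands on the shelf beside the bar. Origin: centre of its underside.
- dish: Empty white ceramic dish, 64 mm across, 22 mm high, loose on the shelf on the other side of the bar from the tins. Origin: centre of its underside. Leave alone.
- pen: Rubber-tipped aluminium lens pen, 12 mm thick, 105 mm long, lying on the shelf further back. Origin: underside, mid-length. Leave alone.
- wrench: Flat black plastic filter wrench, an open C band 58 mm across with a short grip, 8 mm high, lying on the shelf further back. Origin: underside, centre of the C. Leave alone.
Things that resemble listed ones, but are neither listed nor needed, are in the scene too. There is more than one size of the hook; the one meant has the size given above. Leave any red look-alike of the tin4 alone.

How it is judged (in metres and radians):
On the way, in this order (a step that is already met when the one before it is completed fails the run):
1. the hook tooth is down behind the orange bar while the shelf is still pushed in (x of hook_tip in the frame of shelf between 0.002 and 0.05 m and z of hook_tip in the frame of shelf below 0.038 m and y of hook_tip in the frame of shelf between -0.045 and 0.045 m and x of pull_bar in the frame of bay above 0.085 m), for 0.1 s.
2. the shelf has been drawn out, tooth still behind the bar, until the bar is level with the rack's front edge (within 15 mm, or further out) (x of hook_tip in the frame of shelf between 0.002 and 0.05 m and z of hook_tip in the frame of shelf below 0.038 m and y of hook_tip in the frame of shelf between -0.045 and 0.045 m and x of pull_bar in the frame of bay below 0.015 m), for 0.1 s.
At the end, for the whole second after the job is handed in: The orange bar is at most 15 mm inside the rack's front edge, the shelf at rest; the four tins are stacked upright on it, each within 12 mm of the bottom one; the hook stands still on both feet, within 7 degrees of upright, tooth and heel both on the mat (x of pull_bar in the frame of bay below 0.015 m and x of hook_tip in the frame of mat between -0.12 and 0.12 m and y of hook_tip in the frame of mat between -0.06 and 0.06 m and z of each of hook_tip, hook_heel in the frame of mat below 0.01 m and x of hook_heel in the frame of mat between -0.12 and 0.12 m and y of hook_heel in the frame of mat between -0.06 and 0.06 m and angle between each of tin1, tin2, tin3, tin4's own z axis and vertical below 0.1 rad and z of tin1 in the frame of shelf above 0.006 m and z of tin2 in the frame of shelf above 0.026 m and horizontal distance between each of tin2, tin3, tin4 and tin1 below 0.012 m and z of tin3 in the frame of shelf above 0.046 m and z of tin4 in the frame of shelf above 0.066 m and angle between hook's own z axis and vertical below 0.12 rad and linear speed of each of hook, shelf below 0.02 m/s); the robot touches nothing.
It fails at once if the robot touches the shelf (contact force between any of the fingers, the arm and shelf above 0.5 N).
It fails at once if the robot bumps the rack (contact force between any of the fingers, the arm and bay above 1 N).
It fails at once if the robot or the hook touches a tin, the dish, the pen or the wrench (contact force between any of the fingers, the arm, hook and tin1 above 0.5 N or contact force between any of the fingers, the arm, hook and tin2 above 0.5 N or contact force between any of the fingers, the arm, hook and tin3 above 0.5 N or contact force between any of the fingers, the arm, hook and tin4 above 0.5 N or contact force between any of the fingers, the arm, hook and dish above 0.5 N or contact force between any of the fingers, the arm, hook and pen above 0.5 N or contact force between any of the fingers, the arm, hook and wrench above 0.5 N).
It fails at once if a tin tips over (angle between any of tin1, tin2, tin3, tin4's own z axis and vertical above 0.35 rad).
It fails at once if the shelf is jerked (faster than 0.3 m/s) (linear speed of shelf above 0.3 m/s).
It also fails if it takes over 51 s, if anything falls off the work surface, if the arm or the gripper's body presses on something with over 40 N, if the wrist force passes 120 N, or if a joint passes its speed limit or range.

## Working session

There is one attempt and no reset: what is moved stays moved. The work goes in short steps, Python scripts to look and compute and a tool call to move; the robot and the scene stay as the last step left them, time stands still between calls to the robot, and variables do not carry over. Pictures are saved under pics/ and viewed, and the job is handed in when it is done.

Besides the shell and the picture viewer there is one more tool, called by a JSON object that holds its "name" and its "arguments". move_arm: Moves the arm, as the interface text tells. Its arguments: {"type":"object","properties":{"deltas":{"type":"array"},"grip":{"type":"number"},"newtons":{"type":"number"}},"required":["deltas"]}

```bash
ls; mkdir -p pics
python3 - <<'E'
from rig import ctrl,eyes,order
import cv2,numpy as np
s=ctrl.sense();print(s)
for n in ("scene","top","wrist"):
    p=eyes.camera_params(n);print(n,p["K"],np.round(p["camera_from_world"],4).tolist())
    cv2.imwrite(f"pics/{n}0.png",eyes.capture(n))
E
```

```text
pics
{'time_s': 0.0, 'joints': array([ 1.01660184e+00,  3.13473436e-01,  1.49844148e+00,  7.13780656e-06,
        1.33098878e+00, -2.23400930e-01]), 'dq': array([-0.00082908, -0.00152903,  0.00111778, -0.00063746, -0.00017287,
       -0.00012554]), 'tau': array([ 5.32523918e-04, -4.12267363e+01, -2.59752470e+01, -1.27635622e-04,
        3.96000920e-03, -2.39288227e-05]), 'eef_pos': array([170.38942638, 496.31138487, 230.72142674]), 'ee_rot': array([-2.51700312e-04,  1.64644509e-01,  9.86352754e-01, -6.05283601e-04]), 'force': array([-0.3350257 , -0.02236174, -0.13373891]), 'wrist_torque': array([ 0.00685999, -0.04032797, -0.07760387]), 'grip_width': 1.0032124604236092}
scene [[416.65097982   0.         320.91208059]
 [  0.         416.65097982 201.50062421]
 [  0.           0.           1.        ]] [[-0.8188, 0.5737, -0.0225, 348.0918], [0.3347, 0.4452, -0.8305, -95.0378], [-0.4664, -0.6875, -0.5565, 1521.4394], [0.0, 0.0, 0.0, 1.0]]
top [[514.56821483   0.         321.02862337]
 [  0.         514.56821483 208.22565315]
 [  0.           0.           1.        ]] [[-0.0253, -0.9997, 0.001, 38.2954], [-0.9789, 0.0246, -0.2027, 466.7558], [0.2026, -0.0061, -0.9792, 1677.4773], [0.0, 0.0, 0.0, 1.0]]
wrist [[283.23636923   0.         319.76123459]
 [  0.         283.23636923 206.10341992]
 [  0.           0.           1.        ]] [[0.3251, 0.9457, -0.0007, -524.5091], [0.9134, -0.3138, 0.2592, -34.0538], [0.2449, -0.0849, -0.9658, 376.1663], [0.0, 0.0, 0.0, 1.0]]
```

View pics/scene0.png

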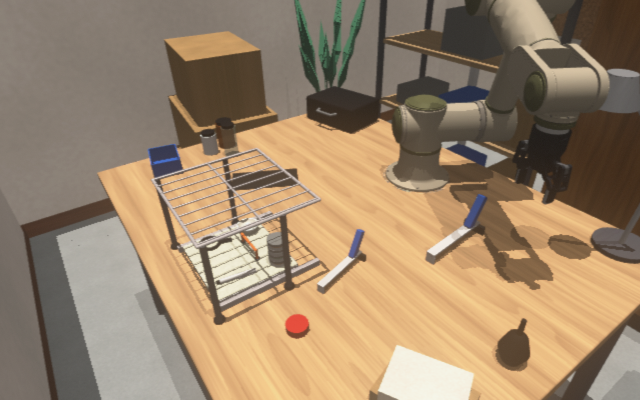

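View pics/top0.png

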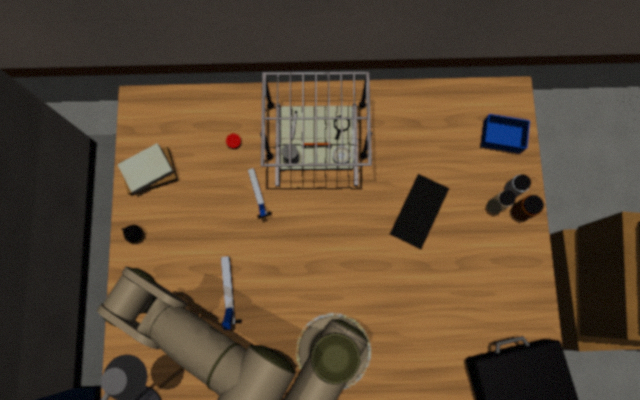

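View pics/wrist0.png

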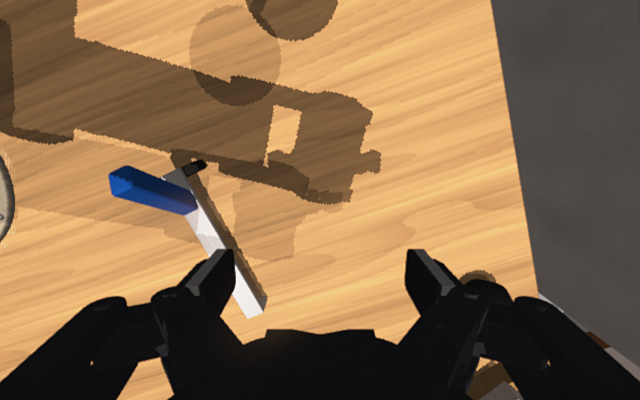

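The scene shows two hooks: A beside the rack (top px (251,170)–(264,217)) and B near the robot (top px (226,257)–(229,325)). I'll measure both, along with the rack, shelf and mat.

```bash
cat > h.py <<'E'
import numpy as np,cv2
from rig import ctrl,eyes,order
def ray(n,u,v,P=None):
    P=P or eyes.camera_params(n);K=np.array(P["K"]);T=np.array(P["camera_from_world"])
    d=T[:3,:3].T@np.linalg.solve(K,[u,v,1.]);o=-T[:3,:3].T@T[:3,3];return o,d
def onz(n,u,v,z,P=None):
    o,d=ray(n,u,v,P);return o+d*(z-o[2])/d[2]
def proj(n,X,P=None):
    P=P or eyes.camera_params(n);q=np.array(P["K"])@(np.array(P["camera_from_world"])@np.r_[X,1])[:3];return q[:2]/q[2]
def tri(obs):
    A=np.zeros((3,3));b=np.zeros(3)
    for o in obs:
        p,d=ray(*o);d=d/np.linalg.norm(d);M=np.eye(3)-np.outer(d,d);A+=M;b+=M@p
    return np.linalg.solve(A,b)
E
python3 - <<'E'
import cv2,numpy as np
t=cv2.imread('pics/top0.png');s=cv2.imread('pics/scene0.png')
c=t[60:240,215:465];cv2.imwrite('pics/topc.png',cv2.resize(c,None,fx=3.2,fy=3.2,interpolation=cv2.INTER_CUBIC))
c=t[160:340,200:300];cv2.imwrite('pics/hooks.png',cv2.resize(c,None,fx=3.3,fy=3.3,interpolation=cv2.INTER_CUBIC))
c=s[140:330,140:380];cv2.imwrite('pics/scenec.png',cv2.resize(c,None,fx=3.1,fy=3.1,interpolation=cv2.INTER_CUBIC))
E
```

```text
(no output)
```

View pics/topc.png

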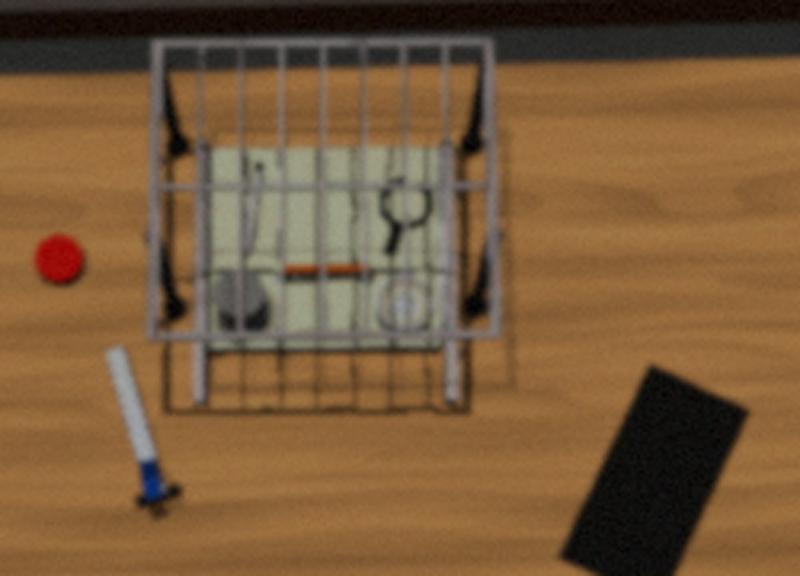

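View pics/hooks.png

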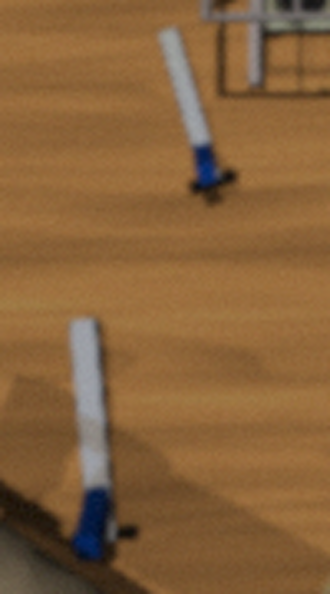

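View pics/scenec.png

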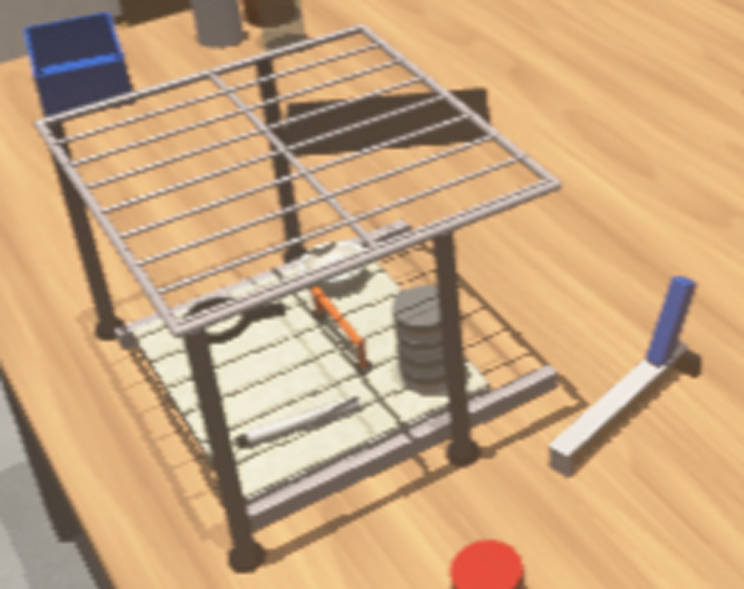

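```bash
python3 - <<'E'
from h import *
np.set_printoptions(precision=1,suppress=True)
H=lambda x,y,z:onz("top",200+x/3.3,160+y/3.3,z)
C=lambda x,y,z:onz("top",215+x/3.2,60+y/3.2,z)
a0,a1=H(170,31,26),H(205,148,26); ah1,ah2=H(194,190,10),H(233,177,10); at=H(207,182,91)
print("A far",a0,"handle base",a1,"heel",ah1,ah2,(ah1+ah2)/2,"len tip-heel",np.linalg.norm((a0-(ah1+ah2)/2)[:2]),"heelw",np.linalg.norm(ah1-ah2))
b0,b1=H(84,321,26),H(97,488,26);print("B far",b0,b1, np.linalg.norm(a0-a1),np.linalg.norm(b0-b1),"B foot right",H(136,532,10))
print("A scene far-tri", )
# bay
fl,fr=C(150,338,228),C(498,333,228);bl,br=C(155,40,228),C(492,42,228)
print("rack",fl,fr,bl,br)
print("bar",C(284,268,50),C(366,268,50))
print("tins",C(245,290,102),"dish",C(405,302,44))
print("shelf front",C(212,350,22),C(440,348,22),"back",C(212,148,22),C(440,148,22))
print("runners",C(200,400,15),C(453,402,15))
E
python3 - <<'E'
from h import *
np.set_printoptions(precision=1,suppress=True)
t=cv2.imread('pics/top0.png')
m=(t.max(2)<28).astype(np.uint8);m=m*0+m
n,l,st,c=cv2.connectedComponentsWithStats(m)
for i in range(1,n):
    if 500<st[i,4]<4000 and 380<c[i,0]<460:
        r=cv2.minAreaRect(np.argwhere(l==i)[:,::-1].astype(np.float32));bx=cv2.boxPoints(r)
        P=np.array([onz("top",u,v,3) for u,v in bx]);print("mat",st[i],bx,P,P.mean(0),[np.linalg.norm(P[k]-P[k-1]) for k in range(4)])
hsv=cv2.cvtColor(t,cv2.COLOR_BGR2HSV)
m=((hsv[...,0]<12)&(hsv[...,1]>150)&(hsv[...,2]>60)).astype(np.uint8)
n,l,st,c=cv2.connectedComponentsWithStats(m);print(st[1:],c[1:])
E
```

```text
A far [614.9 262.6  26. ] handle base [488.8 226.3  26. ] heel [448.1 239.6  10. ] [460.8 199.1  10. ] [454.5 219.4  10. ] len tip-heel 166.10120002229957 heelw 42.35959262298512
B far [313.4 348.7  26. ] [147.5 333.8  26. ] 131.14083945593526 166.54360026693715 B foot right [103.8 297.4  10. ]
A scene far-tri
rack [567.3 204.5 228. ] [ 564.  -127.1  228. ] [873.8 198.9 228. ] [ 863.4 -134.6  228. ]
bar [694.9  80.2  50. ] [692.7  -7.9  50. ]
tins [654.2 119.7 102. ] dish [655.4 -48.8  44. ]
shelf front [613.5 160.4  22. ] [609.6 -86.   22. ] back [846.  158.1  22. ] [839.7 -94.7  22. ]
runners [559.9 174.4  15. ] [550.9 -98.2  15. ]
mat [ 392  176   55   71 2048] [[390.7 233.3]
 [417.9 175.1]
 [447.1 188.7]
 [419.9 247. ]] [[ 383.5 -208.9    3. ]
 [ 586.4 -314.6    3. ]
 [ 534.9 -412.9    3. ]
 [ 334.3 -305.5    3. ]] [ 459.8 -310.5    3. ] [np.float64(108.40815404288556), np.float64(228.7266094283096), np.float64(110.97045632255153), np.float64(227.51178274325935)]
[[225 133  17  16 219]
 [305 143   9   3  19]
 [318 143  10   3  15]
 [523 199   2   2   2]
 [535 214   1   1   1]] [[233.  140.5]
 [309.1 144.2]
 [322.5 144.1]
 [523.5 199.5]
 [535.  214. ]]
```

Hook A measures 166 mm heel-to-tip and 131 mm of strip ahead of the handle, which fits the listed hook. B has 167 mm of strip ahead of its handle, so it is the larger look-alike. I'll use A, confirm it in the enlarged crop, and write a move planner.

```bash
cat >> h.py <<'E'
from scipy.spatial.transform import Rotation as R, Slerp
def pose():
    s=ctrl.sense();q=s["ee_rot"];return np.array(s["eef_pos"]),R.from_quat([q[1],q[2],q[3],q[0]])
def hookrot(yaw,lean=30):
    # tool orientation for hook yaw (deg): y=hook y, z down-forward
    c,s_=np.sin(np.radians(lean)),np.cos(np.radians(lean))
    M=np.array([[-s_,0,c],[0,1,0],[-c,0,-s_]])
    return R.from_euler('z',yaw,degrees=True)*R.from_matrix(M)
def rz(yaw): return R.from_euler('z',yaw,degrees=True).as_matrix()
def tcp_of(origin,yaw,g=(9.5,0,48.5)): # hook origin (world) -> tcp
    return np.array(origin)+rz(yaw)@np.array(g)
def plan(p1,r1,n,start=None,show=True):
    p0,r0=start or pose()
    sl=Slerp([0,1],R.concatenate([r0,r1]));p,r=np.array(p0),r0
    out=[]
    for k in range(1,n+1):
        pt=p0+(p1-p0)*k/n;rt=sl(k/n)
        d=np.round(r.inv().apply(pt-p)/10,2);w=np.round(np.degrees((r.inv()*rt).as_rotvec()),2)
        p=p+r.apply(d*10);r=r*R.from_rotvec(np.radians(w));out.append(d.tolist()+w.tolist())
    if show:
        for o in out: print(o)
    print("end",np.round(p,1),"err",np.round(p-p1,2),np.round(np.degrees((r.inv()*r1).magnitude()),2))
    return p,r
E
python3 - <<'E'
from h import *
T=eyes.camera_params("wrist")["camera_from_world"];T=np.array(T)
p,r=pose();print("cam in tool",r.inv().apply(-T[:3,:3].T@T[:3,3]-p))
o=(459.5,220.3,0);y=15.5
tz=hookrot(y).apply([0,0,1])
plan(tcp_of(o,y)-90*tz,hookrot(y),15)
E
python3 - <<'E'
import cv2
t=cv2.imread('pics/scene0.png')[220:300,310:380]
cv2.imwrite('pics/hookA.png',cv2.resize(t,None,fx=7,fy=7,interpolation=cv2.INTER_CUBIC))
E
```

```text
cam in tool [  64.41193875   -0.14439067 -140.98339015]
[-2.23, -1.25, 0.7, -0.6, -1.94, -2.24]
[-2.15, -1.34, 0.75, -0.61, -1.94, -2.24]
[-2.07, -1.43, 0.82, -0.6, -1.94, -2.25]
[-1.98, -1.52, 0.87, -0.61, -1.94, -2.24]
[-1.89, -1.61, 0.91, -0.6, -1.94, -2.24]
[-1.8, -1.68, 0.96, -0.61, -1.94, -2.24]
[-1.69, -1.77, 1.01, -0.6, -1.95, -2.25]
[-1.59, -1.84, 1.03, -0.61, -1.94, -2.24]
[-1.48, -1.91, 1.08, -0.6, -1.94, -2.24]
[-1.37, -1.98, 1.09, -0.61, -1.94, -2.24]
[-1.25, -2.05, 1.13, -0.6, -1.94, -2.25]
[-1.13, -2.1, 1.14, -0.61, -1.94, -2.24]
[-1.01, -2.15, 1.15, -0.6, -1.94, -2.24]
[-0.88, -2.21, 1.16, -0.6, -1.94, -2.25]
[-0.76, -2.25, 1.17, -0.61, -1.94, -2.24]
end [425.3 210.8 126.5] err [ 0.02 -0.03  0.02] 0.0
```

View pics/hookA.png

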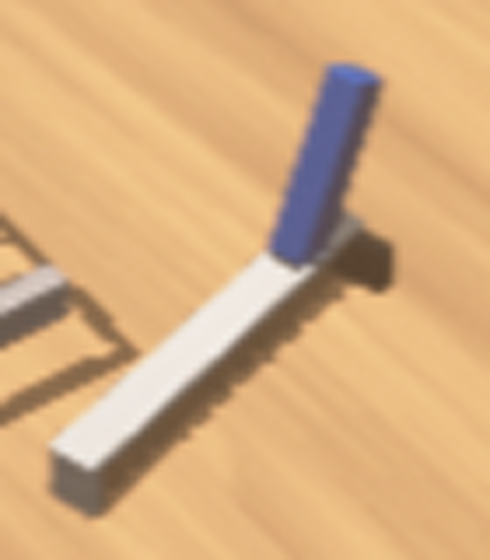

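Crop confirms hook A: blue handle leaning back over the dark heel foot, and the tooth at the far left. I'll plan this move in 10 rows.

Run:
```python
from h import *
o=(459.5,220.3,0);y=15.5
tz=hookrot(y).apply([0,0,1])
plan(tcp_of(o,y)-90*tz,hookrot(y),10)
```

```text
[-3.34, -1.87, 1.05, -0.91, -2.91, -3.36]
[-3.16, -2.08, 1.17, -0.9, -2.91, -3.37]
[-2.98, -2.28, 1.31, -0.91, -2.91, -3.36]
[-2.76, -2.47, 1.4, -0.91, -2.91, -3.37]
[-2.55, -2.65, 1.51, -0.9, -2.92, -3.36]
[-2.3, -2.82, 1.58, -0.91, -2.91, -3.36]
[-2.05, -2.97, 1.65, -0.91, -2.91, -3.37]
[-1.78, -3.11, 1.7, -0.9, -2.91, -3.36]
[-1.52, -3.23, 1.73, -0.91, -2.91, -3.36]
[-1.23, -3.34, 1.75, -0.91, -2.91, -3.37]
end [425.3 210.8 126.4] err [-0.    0.02 -0.02] 0.0
```

{"name": "move_arm", "arguments": {"deltas": [[-3.34,-1.87,1.05,-0.9,-2.9,-3.4],[-3.16,-2.08,1.17,-0.9,-2.9,-3.4],[-2.98,-2.28,1.31,-0.9,-2.9,-3.4],[-2.76,-2.47,1.4,-0.9,-2.9,-3.4],[-2.55,-2.65,1.51,-0.9,-2.9,-3.4],[-2.3,-2.82,1.58,-0.9,-2.9,-3.4],[-2.05,-2.97,1.65,-0.9,-2.9,-3.4],[-1.78,-3.11,1.7,-0.9,-2.9,-3.4],[-1.52,-3.23,1.73,-0.9,-2.9,-3.4],[-1.23,-3.34,1.75,-0.9,-2.9,-3.4]], "grip": 8.5, "newtons": 80}}

```text
time_s: 1.15
eef_pos: [416.9, 222.1, 129.7]
ee_rot: [0.246, -0.124, 0.961, 0.036]
force: [0.1, 1.3, -0.6]
grip_width: 0.996
```

Run:
```python
from h import *
s=ctrl.sense();print(s["time_s"],s["joints"].round(2),s["eef_pos"])
P=eyes.camera_params("wrist")
cv2.imwrite("pics/w1.png",eyes.capture("wrist"))
import pickle;pickle.dump(P,open("w1.pkl","wb"))
p,r=pose();print(r.as_matrix().round(3))
```

```text
1.15 [ 0.23  0.12  2.14  0.06  0.38 -1.64] [416.850041   222.10291487 129.70264365]
[[-0.847 -0.26   0.463]
 [-0.225  0.966  0.129]
 [-0.481  0.005 -0.877]]
```

View pics/w1.png

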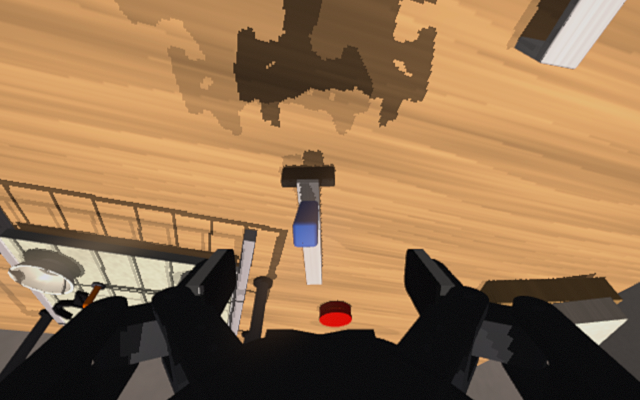

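The wrist view shows hook A centred: heel foot at (308,177), blue handle at (306,224), far end at (313,284). I'll refine its pose.

Run:
```python
from h import *
import pickle
P=pickle.load(open("w1.pkl","rb"));np.set_printoptions(precision=1,suppress=True)
im=cv2.imread("pics/w1.png");c=im[140:300,260:360];cv2.imwrite("pics/w1c.png",cv2.resize(c,None,fx=3.6,fy=3.6,interpolation=cv2.INTER_CUBIC))
for nm,u,v,z in [("farL",305,284.5,26),("farR",322,284.5,26),("heelnearL",281,187,0),("heelnearR",335,187,0),("heel top L",283,166,20),("heel top R",333,166,20)]:
    print(nm,onz(0,u,v,z,P))
hsv=cv2.cvtColor(im,cv2.COLOR_BGR2HSV);m=((hsv[...,0]>100)&(hsv[...,0]<130)&(hsv[...,1]>120)&(hsv[...,2]>60))
ys,xs=np.where(m[180:260,280:340]);print(xs.min()+280,xs.max()+280,ys.min()+180,ys.max()+180)
for o,y in [((459.5,220.3,0),15.5)]:
    for q in [(161,10,26),(161,-10,26),(-10,25,0),(-10,-25,0),(-10,25,20),(-10,-25,20),(-15,0,91),(0,0,65)]:
        print(q,proj(0,np.array(o)+rz(y)@np.array(q),P))
```

```text
farL [618.5 255.4  26. ]
farR [613.1 276.9  26. ]
heelnearL [484.8 199.6   0. ]
heelnearR [471.2 252.8   0. ]
heel top L [443.9 196.4  20. ]
heel top R [433.1 238.4  20. ]
293 313 224 245
(161, 10, 26) [319.3 283.6]
(161, -10, 26) [303.9 283.9]
(-10, 25, 0) [332.4 162.7]
(-10, -25, 0) [279.5 163.5]
(-10, 25, 20) [333.3 175.7]
(-10, -25, 20) [277.4 176.5]
(-15, 0, 91) [302.1 232.8]
(0, 0, 65) [304.4 220.4]
```

View pics/w1c.png

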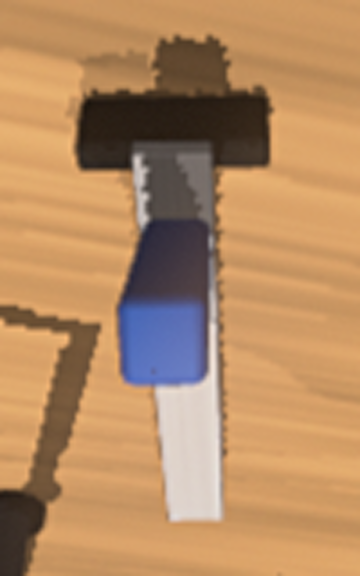

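Run:
```python
from h import *
s=ctrl.sense();print(s["eef_pos"],s["dq"].round(3))
o=(459.2,222,0);y=15.6
tz=hookrot(y).apply([0,0,1])
plan(tcp_of(o,y)-60*tz,hookrot(y),5)
```

```text
[417.84134865 220.51483818 128.61808493] [ 0.095 -0.018 -0.035 -0.197  0.135  0.469]
[-0.08, -0.19, 0.68, -0.0, -0.25, -0.12]
[-0.07, -0.2, 0.69, -0.01, -0.25, -0.12]
[-0.07, -0.19, 0.68, -0.0, -0.25, -0.13]
[-0.07, -0.19, 0.69, -0.01, -0.25, -0.12]
[-0.06, -0.2, 0.68, -0.0, -0.25, -0.12]
end [439.4 216.4 100.5] err [-0.02 -0.04 -0.  ] 0.01
```

{"name": "move_arm", "arguments": {"deltas": [[0,0,0.5,0,0,0],[0,0,0.5,0,0,0],[0,0,0.5,0,0,0],[0,0,0.5,0,0,0],[0,0,0.5,0,0,0],[0,0,0.5,0,0,0],[0,0,0,0,0,0],[0,0,0,0,0,0],[0,0,0,0,0,0],[0,0,0,0,0,0]]}}

```text
time_s: 2.2
eef_pos: [430.0, 227.8, 104.1]
ee_rot: [0.245, -0.123, 0.961, 0.036]
force: [0.4, 0.4, 0.3]
grip_width: 0.996
```

Run:
```python
from h import *
s=ctrl.sense();print(s["time_s"],s["eef_pos"],s["dq"].round(3),s["force"])
o=(459.2,222,0);y=15.6
plan(tcp_of(o,y),hookrot(y),8)
```

```text
2.2 [429.9934458  227.8411643  104.08045289] [ 0.001 -0.002  0.001  0.001 -0.001 -0.001] [0.40802967 0.41777932 0.25099819]
[-0.06, -0.17, 0.83, 0.01, -0.16, -0.13]
[-0.07, -0.17, 0.82, 0.0, -0.17, -0.12]
[-0.06, -0.17, 0.83, 0.01, -0.16, -0.13]
[-0.05, -0.16, 0.82, 0.01, -0.17, -0.12]
[-0.06, -0.17, 0.83, 0.0, -0.16, -0.13]
[-0.05, -0.17, 0.83, 0.01, -0.17, -0.13]
[-0.05, -0.17, 0.82, 0.0, -0.16, -0.12]
[-0.04, -0.17, 0.83, 0.01, -0.17, -0.13]
end [468.3 224.5  48.5] err [-0.02 -0.03 -0.01] 0.0
```

{"name": "move_arm", "arguments": {"deltas": [[-0.06,-0.17,0.83,0,-0.16,-0.13],[-0.06,-0.17,0.83,0,-0.16,-0.13],[-0.06,-0.17,0.83,0,-0.16,-0.13],[-0.06,-0.17,0.83,0,-0.16,-0.13],[-0.06,-0.17,0.83,0,-0.16,-0.13],[-0.05,-0.17,0.83,0,-0.16,-0.13],[-0.05,-0.17,0.83,0,-0.16,-0.13],[-0.05,-0.17,0.83,0,-0.16,-0.13],[0,0,0,0,0,0],[0,0,0,0,0,0]]}}

```text
time_s: 3.2
eef_pos: [468.5, 224.4, 47.8]
ee_rot: [0.256, -0.131, 0.957, 0.035]
force: [-0.3, 0.9, -0.3]
grip_width: 0.998
```

Run:
```python
from h import *
import pickle
s=ctrl.sense();print(s["time_s"],s["eef_pos"],s["dq"].round(3),s["force"])
P=eyes.camera_params("wrist");pickle.dump(P,open("w2.pkl","wb"))
im=eyes.capture("wrist");cv2.imwrite("pics/w2.png",im)
o=(459.2,222,0);y=15.6
print(tcp_of(o,y))
for q in [(161,10,26),(161,-10,26),(-10,25,20),(-10,-25,20),(-15,0,91),(0,0,65)]:
        print(q,proj(0,np.array(o)+rz(y)@np.array(q),P))
```

```text
3.2 [468.47672166 224.42374555  47.78082284] [ 0.003 -0.015  0.004 -0.005  0.001  0.002] [-0.28392456  0.89884544 -0.27788515]
[468.35004438 224.5547383   48.5       ]
(161, 10, 26) [330.89934779 328.06866088]
(161, -10, 26) [310.32870524 328.08694033]
(-10, 25, 20) [365.95113902 194.23253925]
(-10, -25, 20) [276.76538803 194.26699122]
(-15, 0, 91) [322.39561653 313.95149962]
(0, 0, 65) [321.75340227 274.21844565]
```

View pics/w2.png

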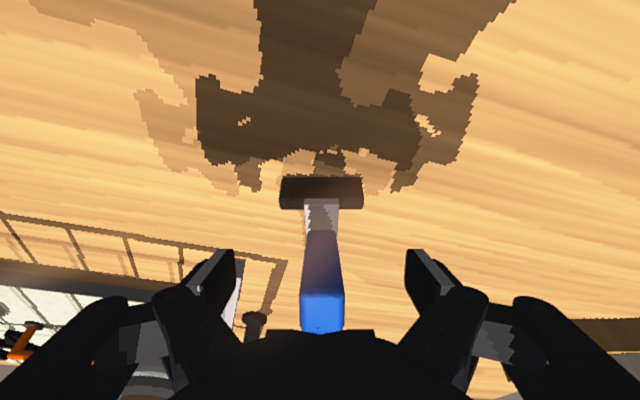

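The handle at (322,310) sits centred between the fingers (centre about u=320), so I'm closing.

{"name": "move_arm", "arguments": {"deltas": [[0,0,0,0,0,0],[0,0,0,0,0,0],[0,0,0,0,0,0],[0,0,0,0,0,0],[0,0,0,0,0,0],[0,0,0,0,0,0],[0,0,0,0,0,0],[0,0,0,0,0,0],[0,0,0,0,0,0],[0,0,0,0,0,0]], "grip": 0, "newtons": 80}}

```text
time_s: 4.25
eef_pos: [468.6, 224.5, 48.2]
ee_rot: [0.256, -0.131, 0.957, 0.035]
force: [-2.2, 0.1, 3.9]
grip_width: 0.201
```

Run:
```python
from h import *
import pickle
s=ctrl.sense();print(s["time_s"],s["eef_pos"],s["dq"].round(3),s["force"],s["wrist_torque"],s["grip_width"]*85)
P=eyes.camera_params("wrist");pickle.dump(P,open("w3.pkl","wb"))
im=eyes.capture("wrist");cv2.imwrite("pics/w3.png",im)
# next: up 90 & toward in front of bay. 
pb=np.array([693.8,36.2]);yaw=-1.1
ax=rz(yaw)[:2,0]
print("bay front",pb-128*ax)
r=pose()[1];print(R.as_euler(hookrot(15.6).inv()*r,'xyz',degrees=True))
```

```text
4.25 [468.5690442  224.52647921  48.15805866] [-0.002 -0.002  0.002  0.    -0.001  0.001] [-2.20100945  0.06508598  3.94658972] [-0.11284165  0.22434509 -0.05429951] 17.057195399943936
bay front [565.82358885  38.65727263]
[-0.05420525  0.04349908 -0.03077708]
```

View pics/w3.png

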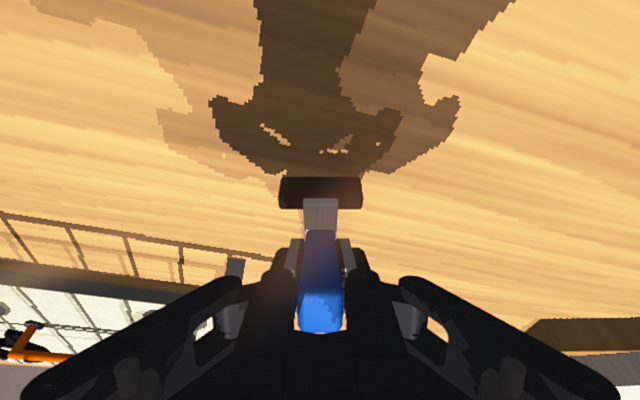

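Gripped: opening about 17 mm, handle centred. I'll lift and retract next.

Run:
```python
from h import *
p,r=pose();y=15.6
a=plan(p+[0,0,24],hookrot(y),3)
b=plan(p+[-40,-11,64],hookrot(y),6,start=a)
```

```text
[-0.4, 0.0, -0.69, 0.02, -0.01, 0.01]
[-0.4, 0.0, -0.7, 0.02, -0.02, 0.01]
[-0.4, 0.0, -0.69, 0.01, -0.01, 0.01]
end [468.6 224.5  72.2] err [ 0.01 -0.01  0.01] 0.01
[0.27, 0.0, -0.92, 0.0, -0.0, 0.0]
[0.26, 0.01, -0.93, 0.0, -0.0, 0.0]
[0.27, -0.0, -0.92, 0.0, -0.0, 0.0]
[0.26, 0.0, -0.92, 0.0, -0.0, 0.0]
[0.27, 0.0, -0.92, 0.0, -0.0, 0.0]
[0.26, 0.01, -0.93, 0.0, -0.0, 0.0]
end [428.6 213.6 112.2] err [0.01 0.03 0.04] 0.01
```

{"name": "move_arm", "arguments": {"deltas": [[-0.4,0,-0.69,0,0,0],[-0.4,0,-0.69,0,0,0],[-0.4,0,-0.69,0,0,0],[0.27,0,-0.92,0,0,0],[0.26,0,-0.92,0,0,0],[0.27,0,-0.92,0,0,0],[0.26,0,-0.92,0,0,0],[0.27,0,-0.92,0,0,0],[0.26,0,-0.92,0,0,0],[0,0,0,0,0,0]]}}

```text
time_s: 5.3
eef_pos: [428.4, 213.3, 112.8]
ee_rot: [0.257, -0.132, 0.957, 0.035]
force: [0.7, 0.1, -1.0]
grip_width: 0.2
```

Run:
```python
from h import *
s=ctrl.sense();print(s["time_s"],s["eef_pos"],s["joints"].round(2),s["force"],s["grip_width"]*85)
cv2.imwrite("pics/w4.png",eyes.capture("wrist"));im=eyes.capture("scene");cv2.imwrite("pics/s4.png",cv2.resize(im[180:330,180:430],None,fx=3.1,fy=3.1))
by=-1.1;B=np.array([565.8,38.7,0]);o=B+rz(by)@np.array([-150,0,64])
a=plan(tcp_of(o,by,(9.5,0,48.2)),hookrot(by),16)
```

```text
5.3 [428.39606308 213.29077054 112.80868291] [ 0.19  0.16  2.16  0.14  0.3  -1.77] [ 0.66693726  0.0858014  -1.04381709] 17.032290086922885
[0.27, -1.03, -0.16, 0.52, -0.0, 0.91]
[0.25, -1.03, -0.14, 0.53, -0.0, 0.9]
[0.24, -1.04, -0.14, 0.52, -0.01, 0.91]
[0.22, -1.05, -0.13, 0.53, 0.0, 0.9]
[0.2, -1.05, -0.12, 0.52, 0.0, 0.91]
[0.19, -1.05, -0.11, 0.53, -0.0, 0.91]
[0.17, -1.06, -0.1, 0.52, -0.0, 0.9]
[0.15, -1.06, -0.09, 0.53, -0.0, 0.91]
[0.14, -1.06, -0.08, 0.52, -0.01, 0.9]
[0.12, -1.06, -0.07, 0.53, 0.0, 0.91]
[0.1, -1.07, -0.06, 0.52, 0.0, 0.9]
[0.09, -1.07, -0.05, 0.53, -0.0, 0.91]
[0.07, -1.07, -0.04, 0.52, -0.0, 0.91]
[0.05, -1.08, -0.03, 0.53, -0.0, 0.9]
[0.03, -1.07, -0.02, 0.52, -0.01, 0.91]
[0.02, -1.08, -0.01, 0.53, 0.0, 0.9]
end [425.3  41.4 112.2] err [ 0.01 -0.04  0.01] 0.01
```

View pics/s4.png

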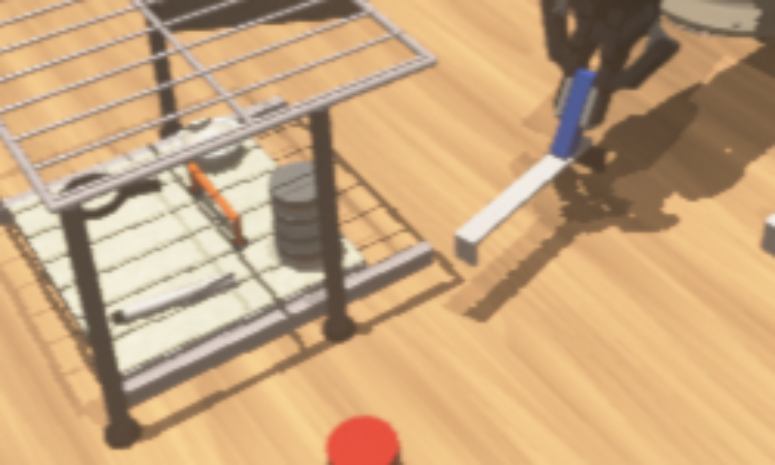

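View pics/w4.png

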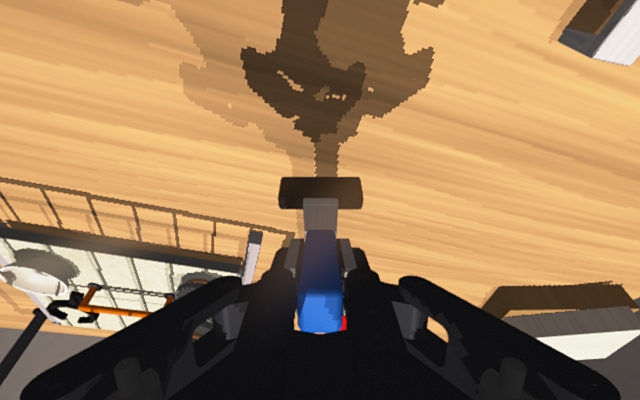

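The hook is lifted and rigid in the grip. I'll do the lateral move in two calls.

{"name": "move_arm", "arguments": {"deltas": [[0.27,-1.03,-0.16,0.52,0,0.9],[0.25,-1.03,-0.14,0.52,0,0.9],[0.24,-1.04,-0.14,0.52,0,0.9],[0.22,-1.05,-0.13,0.52,0,0.9],[0.2,-1.05,-0.12,0.52,0,0.9],[0.19,-1.05,-0.11,0.52,0,0.9],[0.17,-1.06,-0.1,0.52,0,0.9],[0.15,-1.06,-0.09,0.52,0,0.9],[0.14,-1.06,-0.08,0.52,0,0.9],[0.12,-1.06,-0.07,0.52,0,0.9]]}}

```text
time_s: 6.4
eef_pos: [426.6, 105.0, 112.0]
ee_rot: [0.258, -0.044, 0.965, 0.012]
force: [0.6, -0.4, -1.6]
grip_width: 0.197
```

{"name": "move_arm", "arguments": {"deltas": [[0.1,-1.07,-0.06,0.52,0,0.9],[0.09,-1.07,-0.05,0.52,0,0.9],[0.07,-1.07,-0.04,0.52,0,0.9],[0.05,-1.08,-0.03,0.52,0,0.9],[0.03,-1.07,-0.02,0.52,0,0.9],[0.02,-1.08,-0.01,0.52,0,0.9],[0,0,0,0,0,0],[0,0,0,0,0,0],[0,0,0,0,0,0],[0,0,0,0,0,0]]}}

```text
time_s: 7.4
eef_pos: [425.4, 41.7, 112.0]
ee_rot: [0.258, 0.008, 0.966, -0.002]
force: [0.0, 0.2, -0.3]
grip_width: 0.196
```

Run:
```python
from h import *
np.set_printoptions(precision=1,suppress=True)
s=ctrl.sense();print(s["time_s"],s["eef_pos"],s["joints"].round(2),s["force"],s["grip_width"]*85)
p,r=pose();print((hookrot(-1.1).inv()*r).as_rotvec(degrees=True))
import pickle
P=eyes.camera_params("wrist");pickle.dump(P,open("w5.pkl","wb"))
cv2.imwrite("pics/w5.png",eyes.capture("wrist"));im=eyes.capture("scene");cv2.imwrite("pics/s5f.png",im);cv2.imwrite("pics/s5.png",cv2.resize(im[180:330,180:380],None,fx=3.9,fy=3.9,interpolation=cv2.INTER_CUBIC))
im=eyes.capture("top");cv2.imwrite("pics/t5f.png",im);cv2.imwrite("pics/t5.png",cv2.resize(im[70:230,240:400],None,fx=3.7,fy=3.7,interpolation=cv2.INTER_CUBIC))
B=np.array([693.8,36.2,50])
for q in [(0,45,0),(0,-45,0)]: X=B+rz(-1.1)@np.array(q); print("bar",proj("scene",X),proj("top",X))
def hk(q): return p+r.apply(hookrot(0).inv().apply(np.array(q)-[9.5,0,48.2]))
for q in [(161,10,26),(161,-10,26),(161,10,0),(161,-10,0)]: print("tip",q,hk(q),proj("scene",hk(q)),proj("top",hk(q)))
```

```text
7.4 [425.4  41.7 112. ] [-0.2  0.1  2.3  0.4  0.3 -2.1] [ 0.   0.2 -0.3] 16.631316891833997
[-0.1  0.1 -0.1]
bar [255.4 250.9] [303.5 143.8]
bar [241.1 233.9] [329.6 143.7]
tip (161, 10, 26) [577.   49.2  89.6] [285.9 217.8] [313.4 173.5]
tip (161, -10, 26) [576.7  29.2  89.6] [282.4 214.4] [319.4 173.5]
tip (161, 10, 0) [577.   49.2  63.6] [286.6 225.2] [313.5 175.6]
tip (161, -10, 0) [576.7  29.2  63.6] [283.1 221.8] [319.4 175.6]
```

View pics/s5.png

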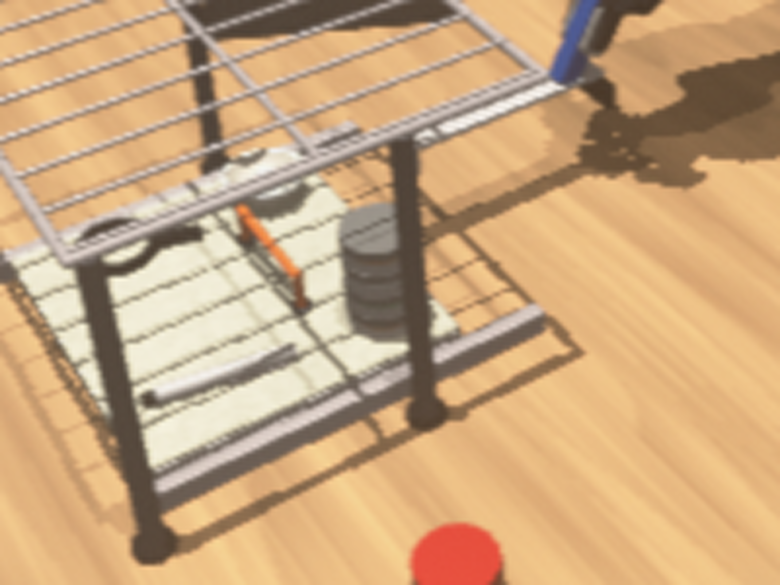

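View pics/t5.png

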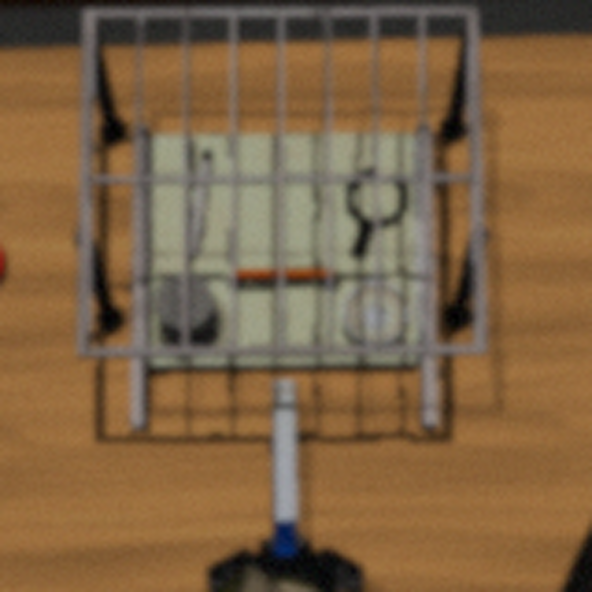

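View pics/w5.png

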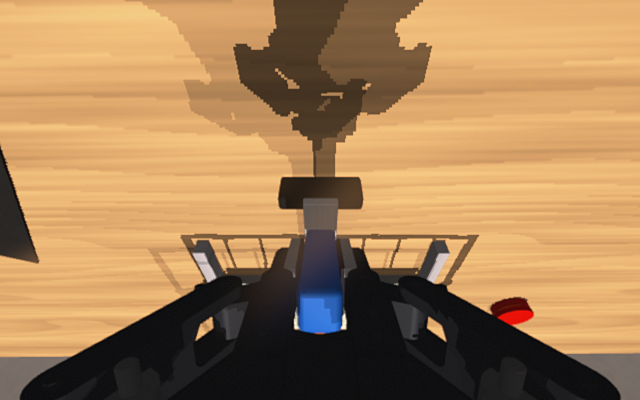

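The hook tip in the top view (u 317, v 172.7) matches the prediction and lines up with the bar centre (u 316.5). I'll advance 136 mm above the bar.

{"name": "move_arm", "arguments": {"deltas": [[-0.6,0,0.35,0,0,0],[-1.2,0,0.7,0,0,0],[-1.5,0,0.86,0,0,0],[-1.5,0,0.86,0,0,0],[-1.5,0,0.86,0,0,0],[-1.5,0,0.86,0,0,0],[-1.5,0,0.86,0,0,0],[-1.2,0,0.7,0,0,0],[-0.8,0,0.46,0,0,0],[-0.5,0,0.3,0,0,0]]}}

```text
time_s: 8.55
eef_pos: [562.3, 39.1, 111.7]
ee_rot: [0.258, 0.008, 0.966, -0.002]
force: [-0.3, -0.1, -0.5]
grip_width: 0.199
```

```bash
cat >> h.py <<'E'
def hk(q):
    p,r=pose();return p+r.apply(hookrot(0).inv().apply(np.array(q)-[9.5,0,48.2]))
BAY=np.array([565.8,38.7,0.]);BYAW=-1.1
def inbay(X): return rz(BYAW).T@(np.array(X)-BAY)
E
python3 - <<'E'
from h import *
np.set_printoptions(precision=1,suppress=True)
s=ctrl.sense();print(s["time_s"],s["eef_pos"],s["joints"].round(2),s["force"],s["grip_width"]*85)
p,r=pose();print((hookrot(-1.1).inv()*r).as_rotvec(degrees=True),"tip bay",inbay(hk((155,0,0))),inbay(hk((0,0,0))))
cv2.imwrite("pics/w6.png",eyes.capture("wrist"));im=eyes.capture("scene");cv2.imwrite("pics/s6.png",cv2.resize(im[180:330,180:380],None,fx=3.9,fy=3.9,interpolation=cv2.INTER_CUBIC))
im=eyes.capture("top");cv2.imwrite("pics/t6.png",cv2.resize(im[70:230,240:400],None,fx=3.7,fy=3.7,interpolation=cv2.INTER_CUBIC))
for q in [(161,10,26),(161,-10,26),(161,10,0)]: print("tip",q,proj("scene",hk(q)),proj("top",hk(q)))
E
```

```text
8.55 [562.3  39.1 111.7] [-0.2  0.3  1.9  0.2  0.4 -1.9] [-0.3 -0.1 -0.5] 16.941622939770255
[-0.1  0.1 -0.1] tip bay [141.9   0.7  63.3] [-13.1   0.3  63.5]
tip (161, 10, 26) [241.5 235.5] [313.2 134.6]
tip (161, -10, 26) [238.3 231.7] [319.2 134.5]
tip (161, 10, 0) [242.7 243.1] [313.3 137.2]
```

View pics/s6.png

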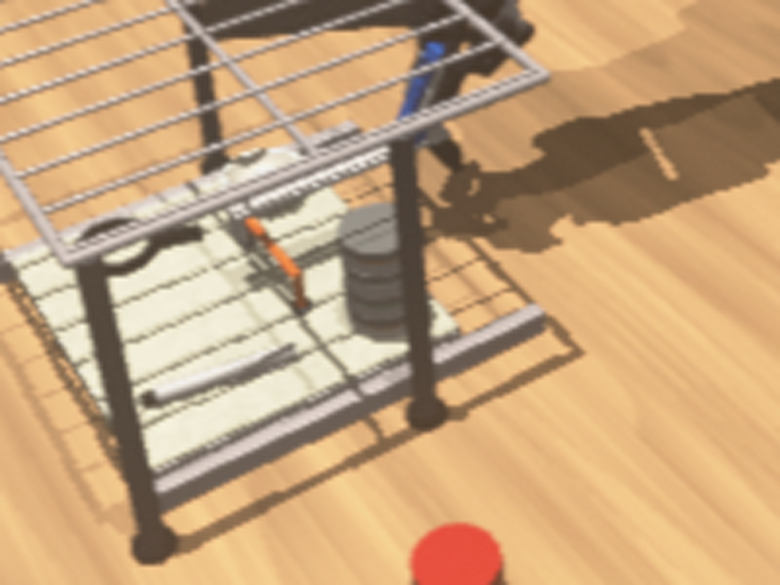

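View pics/t6.png

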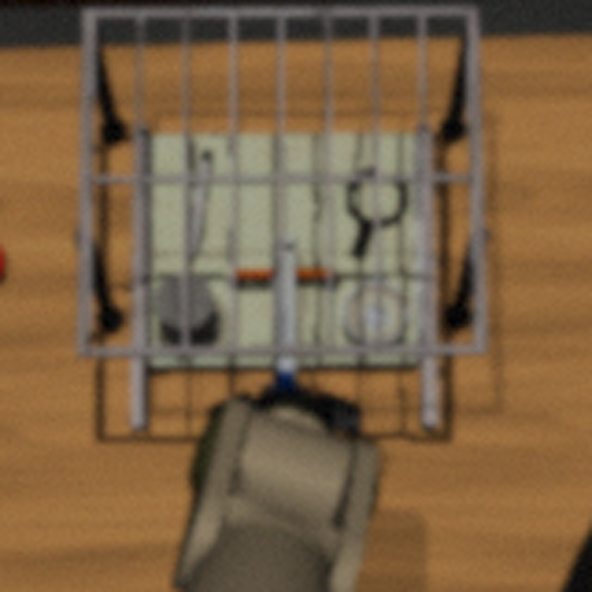

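Tooth is about 11 mm behind the bar and 9 mm above it. I'll lower it 21 mm.

{"name": "move_arm", "arguments": {"deltas": [[0.15,0,0.26,0,0,0],[0.15,0,0.26,0,0,0],[0.15,0,0.26,0,0,0],[0.15,0,0.26,0,0,0],[0.15,0,0.26,0,0,0],[0.15,0,0.26,0,0,0],[0.15,0,0.26,0,0,0],[0,0,0,0,0,0],[0,0,0,0,0,0],[0,0,0,0,0,0]]}}

```text
time_s: 9.7
eef_pos: [561.7, 39.0, 91.0]
ee_rot: [0.258, 0.008, 0.966, -0.002]
force: [-0.5, 0.8, -1.4]
grip_width: 0.202
```

Run:
```python
from h import *
np.set_printoptions(precision=1,suppress=True)
s=ctrl.sense();print(s["time_s"],s["eef_pos"],s["force"],s["grip_width"]*85)
print("tip bay",inbay(hk((155,0,0))),inbay(hk((0,0,0))))
im=eyes.capture("scene");cv2.imwrite("pics/s7.png",cv2.resize(im[180:330,180:380],None,fx=3.9,fy=3.9,interpolation=cv2.INTER_CUBIC))
for q in [(161,10,26),(161,-10,26),(161,10,0)]: print("tip",q,proj("scene",hk(q)),proj("top",hk(q)))
```

```text
9.7 [561.7  39.   91. ] [-0.5  0.8 -1.4] 17.175877302587672
tip bay [141.4   0.6  42.7] [-13.6   0.2  42.8]
tip (161, 10, 26) [242.4 241.5] [313.4 136.6]
tip (161, -10, 26) [239.2 237.7] [319.2 136.5]
tip (161, 10, 0) [243.6 248.9] [313.5 139.1]
```

View pics/s7.png

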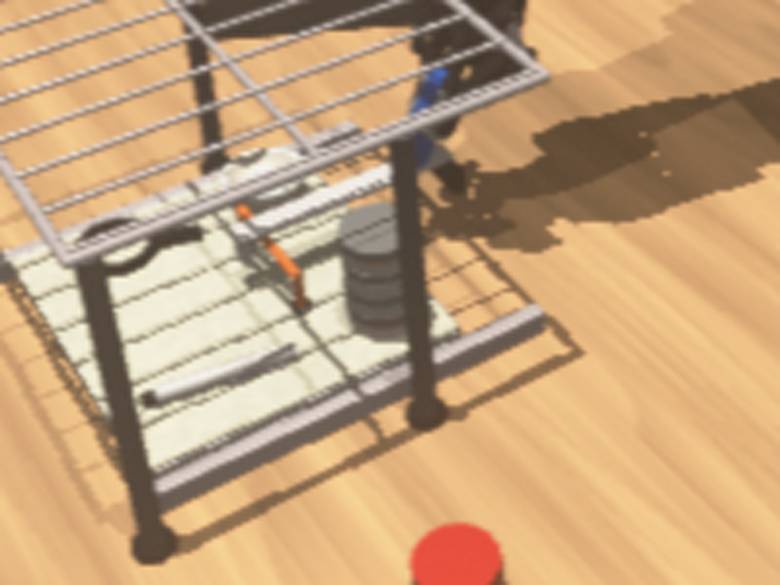

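The strip lies across the bar with the tooth behind it. Now the gentle pull.

{"name": "move_arm", "arguments": {"deltas": [[0.173,0,-0.1,0,0,0],[0.173,0,-0.1,0,0,0],[0.173,0,-0.1,0,0,0],[0.173,0,-0.1,0,0,0],[0.173,0,-0.1,0,0,0],[0.173,0,-0.1,0,0,0],[0.217,0,-0.125,0,0,0],[0.26,0,-0.15,0,0,0],[0.26,0,-0.15,0,0,0],[0.26,0,-0.15,0,0,0]]}}

```text
time_s: 10.75
eef_pos: [537.9, 39.4, 90.9]
ee_rot: [0.258, 0.008, 0.966, -0.002]
force: [1.1, -0.5, -1.7]
grip_width: 0.201
```

Run:
```python
from h import *
np.set_printoptions(precision=1,suppress=True)
s=ctrl.sense();print(s["time_s"],s["eef_pos"],s["force"],s["grip_width"]*85)
print("tip bay",inbay(hk((155,0,0))),inbay(hk((0,0,0))))
im=eyes.capture("scene");cv2.imwrite("pics/s8.png",cv2.resize(im[180:330,180:380],None,fx=3.9,fy=3.9,interpolation=cv2.INTER_CUBIC))
```

```text
10.75 [537.9  39.4  90.9] [ 1.1 -0.5 -1.7] 17.071622087047842
tip bay [117.6   0.5  42.6] [-37.4   0.2  42.7]
```

View pics/s8.png

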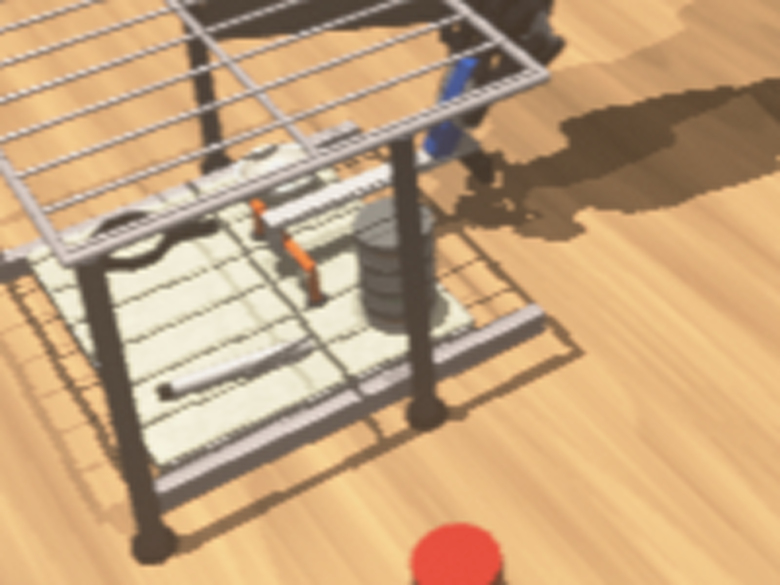

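The tooth is engaged and the shelf follows with the tower standing. I'll continue at no more than 50 mm/s.

{"name": "move_arm", "arguments": {"deltas": [[0.17,0,-0.1,0,0,0],[0.26,0,-0.15,0,0,0],[0.303,0,-0.175,0,0,0],[0.346,0,-0.2,0,0,0],[0.39,0,-0.225,0,0,0],[0.433,0,-0.25,0,0,0],[0.433,0,-0.25,0,0,0],[0.433,0,-0.25,0,0,0],[0.433,0,-0.25,0,0,0],[0.433,0,-0.25,0,0,0]]}}

```text
time_s: 11.8
eef_pos: [495.8, 40.2, 91.0]
ee_rot: [0.258, 0.008, 0.966, -0.002]
force: [2.1, 0.4, -1.5]
grip_width: 0.201
```

{"name": "move_arm", "arguments": {"deltas": [[0.433,0,-0.25,0,0,0],[0.433,0,-0.25,0,0,0],[0.433,0,-0.25,0,0,0],[0.433,0,-0.25,0,0,0],[0.433,0,-0.25,0,0,0],[0.433,0,-0.25,0,0,0],[0.39,0,-0.225,0,0,0],[0.346,0,-0.2,0,0,0],[0.303,0,-0.175,0,0,0],[0.26,0,-0.15,0,0,0]]}}

```text
time_s: 12.8
eef_pos: [450.9, 40.9, 91.0]
ee_rot: [0.258, 0.008, 0.966, -0.002]
force: [1.6, -0.6, -2.4]
grip_width: 0.199
```

Run:
```python
from h import *
np.set_printoptions(precision=1,suppress=True)
s=ctrl.sense();print(s["time_s"],s["eef_pos"],s["force"],s["joints"].round(2))
print("tip bay",inbay(hk((155,0,0))),inbay(hk((0,0,0))))
```

```text
12.8 [450.9  40.9  91. ] [ 1.6 -0.6 -2.4] [-0.2  0.2  2.2  0.5  0.2 -2.2]
tip bay [30.5  0.3 42.7] [-124.5    0.    42.8]
```

{"name": "move_arm", "arguments": {"deltas": [[0.26,0,-0.15,0,0,0],[0.26,0,-0.15,0,0,0],[0.26,0,-0.15,0,0,0],[0.26,0,-0.15,0,0,0],[0.26,0,-0.15,0,0,0],[0.26,0,-0.15,0,0,0],[0.2,0,-0.115,0,0,0],[0.15,0,-0.087,0,0,0],[0.1,0,-0.058,0,0,0],[0.05,0,-0.029,0,0,0]]}}

```text
time_s: 13.8
eef_pos: [427.3, 41.3, 91.0]
ee_rot: [0.258, 0.008, 0.966, -0.002]
force: [1.2, 0.6, -2.5]
grip_width: 0.199
```

Run:
```python
from h import *
np.set_printoptions(precision=1,suppress=True)
s=ctrl.sense();print(s["time_s"],s["eef_pos"],s["force"],s["joints"].round(2))
print("tip bay",inbay(hk((155,0,0))),inbay(hk((0,0,0))))
im=eyes.capture("scene");cv2.imwrite("pics/s9.png",cv2.resize(im[180:330,180:380],None,fx=3.9,fy=3.9,interpolation=cv2.INTER_CUBIC))
im=eyes.capture("top");cv2.imwrite("pics/t9f.png",im);cv2.imwrite("pics/t9.png",cv2.resize(im[70:230,240:400],None,fx=3.7,fy=3.7,interpolation=cv2.INTER_CUBIC))
```

```text
13.8 [427.3  41.3  91. ] [ 1.2  0.6 -2.5] [-0.2  0.1  2.3  0.5  0.2 -2.3]
tip bay [ 7.   0.3 42.7] [-148.    -0.1   42.8]
```

View pics/s9.png

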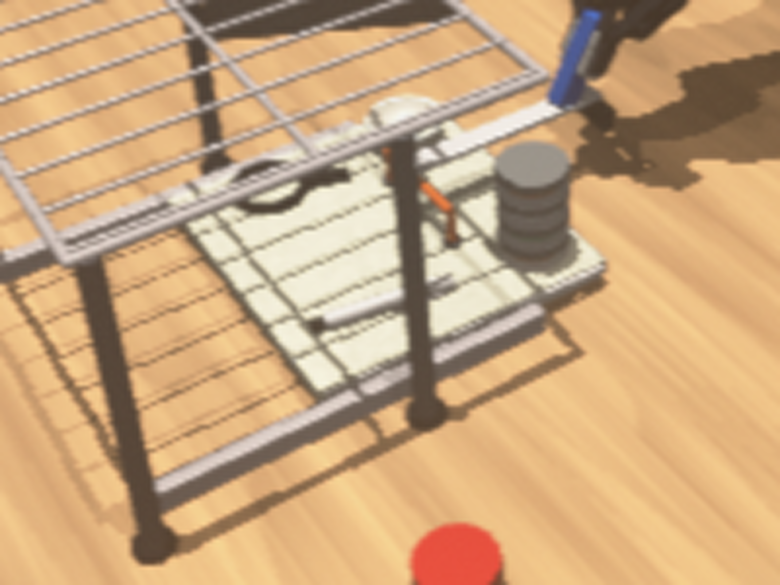

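View pics/t9.png

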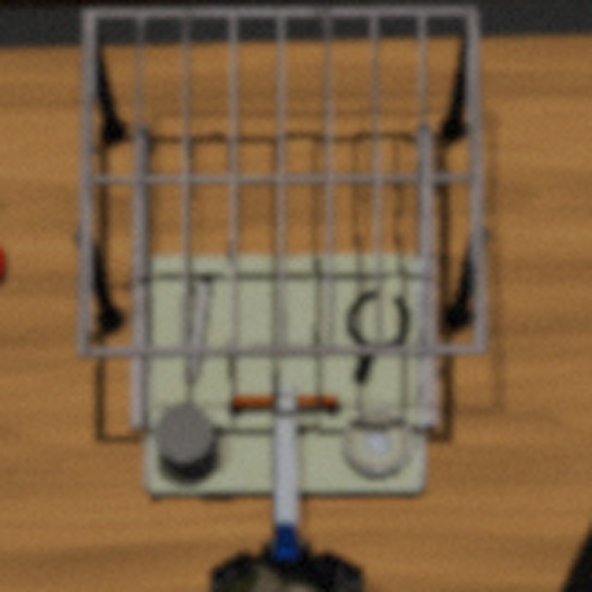

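Run:
```python
from h import *
np.set_printoptions(precision=1,suppress=True)
C=lambda x,y,z:onz("top",240+x/3.7,70+y/3.7,z)
print("bar bay",inbay(C(285,403,50)),"rail",inbay(C(85,351,228)),inbay(C(483,351,228)),"runner ends",inbay(C(138,428,15)))
im=cv2.imread("pics/t9f.png");hsv=cv2.cvtColor(im,cv2.COLOR_BGR2HSV)
m=((hsv[...,0]<12)&(hsv[...,1]>150)&(hsv[...,2]>60));ys,xs=np.where(m[170:190,295:340]);print(ys.mean()+170,xs.min()+295,xs.max()+295,inbay(onz("top",316,ys.mean()+170,50)))
print(inbay(onz("top",316,144.2,50)))
```

```text
bar bay [ 3.1 -1.1 50. ] rail [  0.7 162.4 228. ] [  -1.2 -165.4  228. ] runner ends [-10.9 136.2  15. ]
178.47826086956522 303 329 [ 4.6  2.3 50. ]
[126.4   1.8  50. ]
```

The bar is now about 3–5 mm inside the front edge and the tower is standing. Unhooking: forward 6 mm, then up.

{"name": "move_arm", "arguments": {"deltas": [[-0.13,0,0.075,0,0,0],[-0.13,0,0.075,0,0,0],[-0.13,0,0.075,0,0,0],[-0.13,0,0.075,0,0,0],[0,0,0,0,0,0],[-0.15,0,-0.26,0,0,0],[-0.25,0,-0.433,0,0,0],[-0.3,0,-0.52,0,0,0],[-0.3,0,-0.52,0,0,0],[-0.3,0,-0.52,0,0,0]]}}

```text
time_s: 14.9
eef_pos: [433.4, 41.2, 117.5]
ee_rot: [0.258, 0.008, 0.966, -0.002]
force: [0.2, -0.4, -1.3]
grip_width: 0.203
```

{"name": "move_arm", "arguments": {"deltas": [[-0.3,0,-0.52,0,0,0],[-0.3,0,-0.52,0,0,0],[-0.3,0,-0.52,0,0,0],[-0.3,0,-0.52,0,0,0],[-0.2,0,-0.35,0,0,0],[0,0,0,0,0,0],[0,0,0,0,0,0],[0,0,0,0,0,0],[0,0,0,0,0,0],[0,0,0,0,0,0]]}}

```text
time_s: 15.9
eef_pos: [433.3, 41.2, 144.9]
ee_rot: [0.258, 0.008, 0.966, -0.002]
force: [0.4, -0.2, -0.5]
grip_width: 0.204
```

Run:
```python
from h import *
np.set_printoptions(precision=2,suppress=True)
s=ctrl.sense();print(s["time_s"],s["eef_pos"],s["force"],s["joints"])
print("tip bay",inbay(hk((155,0,0))),inbay(hk((0,0,0))))
im=eyes.capture("scene");cv2.imwrite("pics/s10.png",cv2.resize(im[180:330,180:380],None,fx=3.9,fy=3.9,interpolation=cv2.INTER_CUBIC))
im=eyes.capture("top");cv2.imwrite("pics/t10f.png",im);cv2.imwrite("pics/t10.png",cv2.resize(im[130:290,260:460],None,fx=3.7,fy=3.7,interpolation=cv2.INTER_CUBIC))
my=-27.6;M=np.array([459.8,-310.5,0]);o=M+rz(my)@np.array([-75.5,0,60])
print("origin",o)
a=plan(tcp_of(o,my,(9.5,0,48.2)),hookrot(my),25)
```

```text
15.9 [433.35  41.25 144.89] [ 0.35 -0.16 -0.51] [-0.25 -0.01  2.24  0.28  0.42 -2.03]
tip bay [12.95  0.33 96.47] [-142.05   -0.     96.7 ]
origin [ 392.89 -275.52   60.  ]
[0.17, -1.29, 0.07, 0.53, -0.0, 0.92]
[0.14, -1.28, 0.09, 0.53, -0.01, 0.92]
[0.12, -1.29, 0.1, 0.54, 0.0, 0.93]
[0.11, -1.3, 0.11, 0.53, -0.0, 0.92]
[0.08, -1.29, 0.12, 0.53, -0.01, 0.92]
[0.06, -1.29, 0.13, 0.53, 0.0, 0.92]
[0.04, -1.29, 0.15, 0.54, -0.0, 0.93]
[0.02, -1.29, 0.16, 0.53, -0.0, 0.92]
[0.0, -1.29, 0.17, 0.53, -0.01, 0.92]
[-0.02, -1.28, 0.18, 0.53, -0.0, 0.92]
[-0.04, -1.29, 0.19, 0.53, -0.0, 0.93]
[-0.06, -1.28, 0.21, 0.54, -0.01, 0.92]
[-0.09, -1.28, 0.22, 0.53, -0.0, 0.92]
[-0.1, -1.27, 0.23, 0.53, -0.0, 0.92]
[-0.13, -1.27, 0.24, 0.53, -0.01, 0.93]
[-0.14, -1.27, 0.25, 0.54, -0.0, 0.92]
[-0.17, -1.26, 0.27, 0.53, -0.0, 0.92]
[-0.18, -1.25, 0.27, 0.53, -0.01, 0.92]
[-0.21, -1.25, 0.29, 0.53, 0.0, 0.93]
[-0.22, -1.25, 0.3, 0.53, -0.0, 0.92]
[-0.25, -1.24, 0.31, 0.54, -0.01, 0.92]
[-0.26, -1.23, 0.33, 0.53, 0.0, 0.92]
[-0.29, -1.22, 0.33, 0.53, -0.0, 0.92]
[-0.3, -1.21, 0.35, 0.53, -0.0, 0.93]
[-0.33, -1.21, 0.35, 0.54, -0.01, 0.92]
end [ 401.3 -279.9  108.2] err [ 0.01 -0.    0.03] 0.0
```

View pics/s10.png

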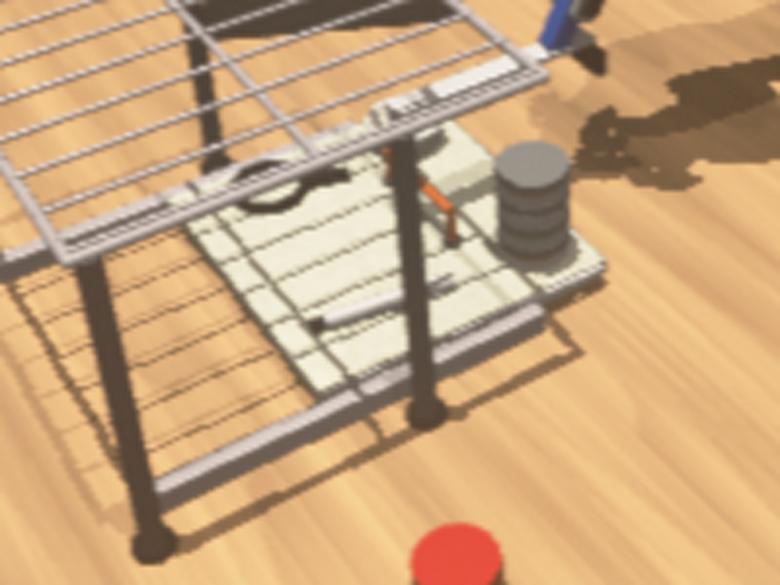

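View pics/t10.png

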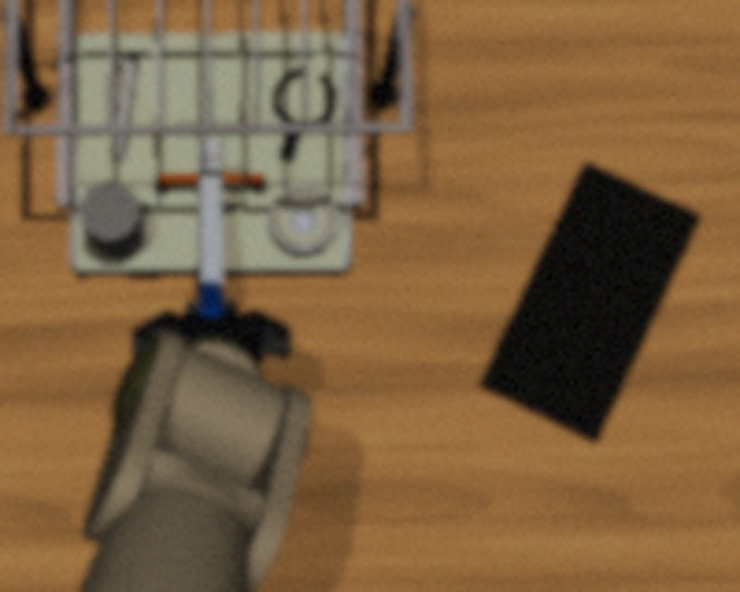

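Run:
```python
from h import *
np.set_printoptions(precision=1,suppress=True)
C=lambda x,y,z:onz("top",260+x/3.7,130+y/3.7,z)
P=np.array([C(*q,3) for q in [(588,165),(698,217),(598,440),(485,383)]]);print(P,P.mean(0))
d=(P[0]+P[1]-P[2]-P[3])/2;print(np.degrees(np.arctan2(d[1],d[0])),np.linalg.norm(d))
```

```text
[[ 588.1 -318.3    3. ]
 [ 535.1 -418.2    3. ]
 [ 327.6 -310.8    3. ]
 [ 382.9 -210.2    3. ]] [ 458.4 -314.4    3. ]
-27.578216668531553 232.78572788262397
```

{"name": "move_arm", "arguments": {"deltas": [[0.17,-1.29,0.07,0.53,0,0.92],[0.14,-1.29,0.09,0.53,0,0.92],[0.12,-1.29,0.1,0.53,0,0.92],[0.11,-1.29,0.11,0.53,0,0.92],[0.08,-1.29,0.12,0.53,0,0.92],[0.06,-1.29,0.13,0.53,0,0.92],[0.04,-1.29,0.15,0.53,0,0.92],[0.02,-1.29,0.16,0.53,0,0.92],[0,-1.29,0.17,0.53,0,0.92],[-0.02,-1.29,0.18,0.53,0,0.92]]}}

```text
time_s: 17.0
eef_pos: [420.5, -87.9, 130.3]
ee_rot: [0.257, 0.098, 0.961, -0.026]
force: [0.5, -0.4, -2.1]
grip_width: 0.198
```

{"name": "move_arm", "arguments": {"deltas": [[-0.04,-1.29,0.19,0.53,0,0.92],[-0.06,-1.28,0.21,0.53,0,0.92],[-0.09,-1.28,0.22,0.53,0,0.92],[-0.1,-1.27,0.23,0.53,0,0.92],[-0.13,-1.27,0.24,0.53,0,0.92],[-0.14,-1.27,0.25,0.53,0,0.92],[-0.17,-1.26,0.27,0.53,0,0.92],[-0.18,-1.25,0.27,0.53,0,0.92],[-0.21,-1.25,0.29,0.53,0,0.92],[-0.22,-1.25,0.3,0.53,0,0.92]]}}

```text
time_s: 18.0
eef_pos: [407.7, -216.9, 115.5]
ee_rot: [0.253, 0.187, 0.948, -0.05]
force: [-1.2, 0.1, -1.0]
grip_width: 0.197
```

{"name": "move_arm", "arguments": {"deltas": [[-0.25,-1.24,0.31,0.53,0,0.92],[-0.26,-1.23,0.33,0.53,0,0.92],[-0.29,-1.22,0.33,0.53,0,0.92],[-0.3,-1.21,0.35,0.53,0,0.92],[-0.33,-1.21,0.35,0.53,0,0.92],[0,0,0,0,0,0],[0,0,0,0,0,0],[0,0,0,0,0,0],[0,0,0,0,0,0],[0,0,0,0,0,0]]}}

```text
time_s: 19.0
eef_pos: [401.6, -279.7, 108.4]
ee_rot: [0.251, 0.23, 0.938, -0.061]
force: [0.0, -0.4, -1.2]
grip_width: 0.201
```

Run:
```python
from h import *
np.set_printoptions(precision=2,suppress=True)
s=ctrl.sense();print(s["time_s"],s["eef_pos"],s["force"],s["joints"])
p,r=pose();print((hookrot(-27.6).inv()*r).as_rotvec(degrees=True))
print("tip",hk((155,0,0)),hk((-5,0,0)))
im=eyes.capture("top");cv2.imwrite("pics/t11.png",cv2.resize(im[130:290,260:460],None,fx=3.7,fy=3.7,interpolation=cv2.INTER_CUBIC))
for q in [(161,0,26)]: print(proj("top",hk(q)), (proj("top",hk(q))-[260,130])*3.7)
```

```text
19.0 [ 401.64 -279.75  108.37] [ 0.02 -0.4  -1.18] [-0.98  0.19  2.14  0.63  0.41 -2.6 ]
[-0.06  0.06 -0.09]
tip [ 530.67 -346.89   60.02] [ 388.73 -273.03   60.19]
[434.11 182.86] [644.21 195.57]
```

View pics/t11.png

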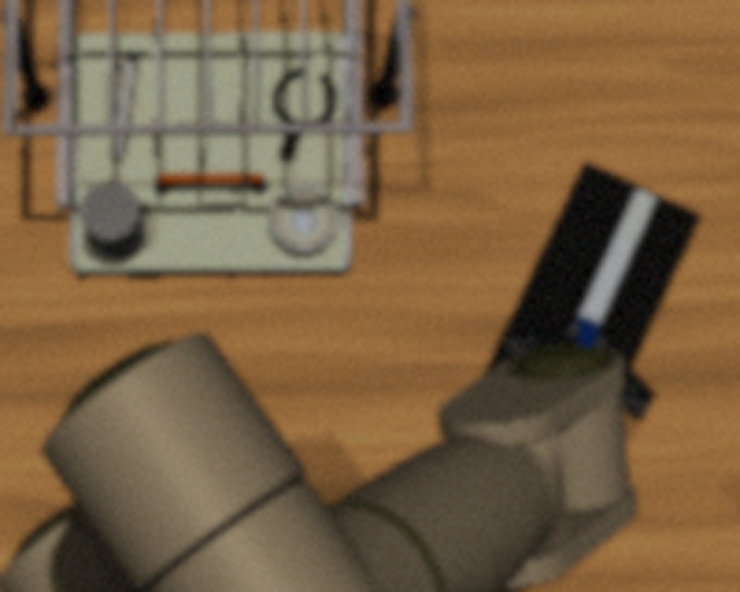

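The hook is over the mat, but joint 6 is at −2.6 (limit −2.88). I'll turn the hook 10° the other way while lowering; it still fits the mat.

Run:
```python
from h import *
my=-17.6;M=np.array([459,-312.5,0]);o=M+rz(my)@np.array([-75.5,0,35])
a=plan(tcp_of(o,my,(9.5,0,48.2)),hookrot(my),8)
```

```text
[0.15, -0.17, 0.28, -0.62, -0.01, -1.07]
[0.15, -0.18, 0.28, -0.62, -0.0, -1.07]
[0.15, -0.17, 0.27, -0.61, -0.01, -1.08]
[0.16, -0.17, 0.27, -0.62, -0.01, -1.07]
[0.16, -0.18, 0.27, -0.62, -0.01, -1.07]
[0.16, -0.17, 0.27, -0.62, -0.0, -1.07]
[0.17, -0.17, 0.27, -0.62, -0.01, -1.07]
[0.17, -0.18, 0.27, -0.62, -0.01, -1.08]
end [ 396.1 -292.6   83.1] err [-0.02 -0.04 -0.05] 0.01
```

{"name": "move_arm", "arguments": {"deltas": [[0.15,-0.17,0.28,-0.62,0,-1.07],[0.15,-0.17,0.28,-0.62,0,-1.07],[0.15,-0.17,0.27,-0.62,0,-1.07],[0.16,-0.17,0.27,-0.62,0,-1.07],[0.16,-0.18,0.27,-0.62,0,-1.07],[0.16,-0.17,0.27,-0.62,0,-1.07],[0.17,-0.18,0.27,-0.62,0,-1.07],[0.17,-0.18,0.27,-0.62,0,-1.08],[0,0,0,0,0,0],[0,0,0,0,0,0]]}}

```text
time_s: 20.05
eef_pos: [403.8, -290.8, 92.9]
ee_rot: [0.246, 0.152, 0.956, -0.04]
force: [-0.0, 0.5, -1.5]
grip_width: 0.202
```

Run:
```python
from h import *
np.set_printoptions(precision=2,suppress=True)
s=ctrl.sense();print(s["time_s"],s["eef_pos"],s["force"],s["joints"])
p,r=pose();print((hookrot(-17.6).inv()*r).as_rotvec(degrees=True))
print("tip",hk((155,0,0)),hk((-5,0,0)))
my=-17.6;M=np.array([459,-312.5,0]);o=M+rz(my)@np.array([-75.5,0,4.5])
a=plan(tcp_of(o,my,(9.5,0,48.2)),hookrot(my),8)
```

```text
20.05 [ 403.78 -290.85   92.94] [-0.05  0.49 -1.48] [-1.03  0.26  2.1   0.72  0.5  -2.88]
[0.31 1.14 0.37]
tip [ 541.13 -335.77   41.84] [ 389.06 -286.12   45.04]
[0.32, -0.05, 0.4, -0.04, -0.14, -0.05]
[0.32, -0.05, 0.4, -0.04, -0.15, -0.04]
[0.31, -0.05, 0.4, -0.04, -0.14, -0.05]
[0.32, -0.05, 0.39, -0.04, -0.14, -0.05]
[0.33, -0.05, 0.4, -0.04, -0.14, -0.04]
[0.32, -0.05, 0.4, -0.03, -0.15, -0.05]
[0.32, -0.04, 0.39, -0.04, -0.14, -0.05]
[0.33, -0.05, 0.39, -0.04, -0.14, -0.04]
end [ 396.  -292.5   52.7] err [-0.05  0.06  0.01] 0.01
```

That was the wrong direction: joint 6 is now at its stop, where the controller held it. More negative yaw relieves it, so I'll turn to −38°, which mirrors the angle on the mat.

Run:
```python
from h import *
my=-38;M=np.array([459,-312.5,0]);o=M+rz(my)@np.array([-75.5,0,45])
a=plan(tcp_of(o,my,(9.5,0,48.2)),hookrot(my),9)
```

```text
[0.03, 0.21, -0.02, 1.08, -0.12, 1.93]
[0.03, 0.21, -0.02, 1.08, -0.13, 1.94]
[0.04, 0.21, -0.03, 1.08, -0.12, 1.93]
[0.05, 0.21, -0.03, 1.08, -0.13, 1.93]
[0.05, 0.2, -0.03, 1.08, -0.12, 1.93]
[0.06, 0.2, -0.04, 1.07, -0.12, 1.94]
[0.07, 0.2, -0.04, 1.08, -0.13, 1.93]
[0.07, 0.2, -0.05, 1.08, -0.12, 1.93]
[0.08, 0.19, -0.05, 1.08, -0.13, 1.93]
end [ 407.  -271.9   93.2] err [0.01 0.01 0.05] 0.01
```

{"name": "move_arm", "arguments": {"deltas": [[0.03,0.21,-0.02,1.08,-0.12,1.93],[0.03,0.21,-0.02,1.08,-0.12,1.93],[0.04,0.21,-0.03,1.08,-0.12,1.93],[0.05,0.21,-0.03,1.08,-0.13,1.93],[0.05,0.2,-0.03,1.08,-0.12,1.93],[0.06,0.2,-0.04,1.08,-0.12,1.93],[0.07,0.2,-0.04,1.08,-0.13,1.93],[0.07,0.2,-0.05,1.08,-0.12,1.93],[0.08,0.19,-0.05,1.08,-0.13,1.93],[0,0,0,0,0,0]]}}

```text
time_s: 21.05
eef_pos: [407.0, -271.2, 93.1]
ee_rot: [0.245, 0.314, 0.913, -0.084]
force: [-0.2, -0.3, -1.2]
grip_width: 0.196
```

Run:
```python
from h import *
np.set_printoptions(precision=2,suppress=True)
s=ctrl.sense();print(s["time_s"],s["eef_pos"],s["force"],s["joints"])
my=-38
p,r=pose();print((hookrot(my).inv()*r).as_rotvec(degrees=True))
print("tip",hk((155,0,0)),hk((-5,0,0)))
M=np.array([459,-312.5,0]);o=M+rz(my)@np.array([-75.5,0,18])
a=plan(tcp_of(o,my,(9.5,0,48.2)),hookrot(my),6)
```

```text
21.05 [ 406.99 -271.19   93.13] [-0.22 -0.26 -1.17] [-0.89  0.22  2.16  0.43  0.27 -2.18]
[-0.02  0.03 -0.04]
tip [ 521.69 -360.68   44.86] [ 395.54 -262.26   44.94]
[0.22, -0.01, 0.39, 0.0, -0.0, 0.01]
[0.22, -0.01, 0.39, 0.01, -0.01, 0.0]
[0.21, -0.01, 0.4, -0.0, -0.0, 0.01]
[0.22, -0.01, 0.39, 0.0, -0.01, 0.0]
[0.22, -0.0, 0.39, 0.0, -0.0, 0.01]
[0.22, -0.01, 0.39, 0.01, -0.01, 0.01]
end [ 407.  -271.8   66.2] err [0.01 0.04 0.03] 0.0
```

{"name": "move_arm", "arguments": {"deltas": [[0.22,0,0.39,0,0,0],[0.22,0,0.39,0,0,0],[0.22,0,0.39,0,0,0],[0.22,0,0.39,0,0,0],[0.22,0,0.39,0,0,0],[0.22,0,0.39,0,0,0],[0,0,0,0,0,0],[0,0,0,0,0,0],[0,0,0,0,0,0],[0,0,0,0,0,0]]}}

```text
time_s: 22.05
eef_pos: [407.2, -272.2, 66.5]
ee_rot: [0.245, 0.314, 0.913, -0.084]
force: [-0.9, 0.7, -2.4]
grip_width: 0.201
```

Run:
```python
from h import *
np.set_printoptions(precision=2,suppress=True)
s=ctrl.sense();print(s["time_s"],s["eef_pos"],s["force"],s["joints"])
my=-38
p,r=pose();print((hookrot(my).inv()*r).as_rotvec(degrees=True))
print("tip",hk((155,0,0)),hk((-5,0,0)))
im=eyes.capture("top");cv2.imwrite("pics/t12.png",cv2.resize(im[130:290,260:460],None,fx=3.7,fy=3.7,interpolation=cv2.INTER_CUBIC))
M=np.array([459,-312.5,0]);o=M+rz(my)@np.array([-75.5,0,4])
a=plan(tcp_of(o,my,(9.5,0,48.2)),hookrot(my),6)
```

```text
22.05 [ 407.16 -272.19   66.5 ] [-0.95  0.65 -2.41] [-0.89  0.29  2.18  0.61  0.2  -2.36]
[ 0.02 -0.01 -0.  ]
tip [ 521.81 -361.79   18.33] [ 395.74 -263.28   18.3 ]
[0.12, 0.0, 0.2, -0.0, 0.0, 0.0]
[0.13, 0.0, 0.21, -0.01, 0.0, 0.0]
[0.12, 0.01, 0.2, 0.0, 0.01, 0.0]
[0.13, -0.0, 0.21, -0.0, -0.0, 0.0]
[0.12, -0.0, 0.2, -0.0, -0.0, 0.0]
[0.12, 0.0, 0.2, -0.01, 0.0, 0.01]
end [ 407.  -271.9   52.3] err [ 0.01 -0.03  0.05] 0.01
```

View pics/t12.png

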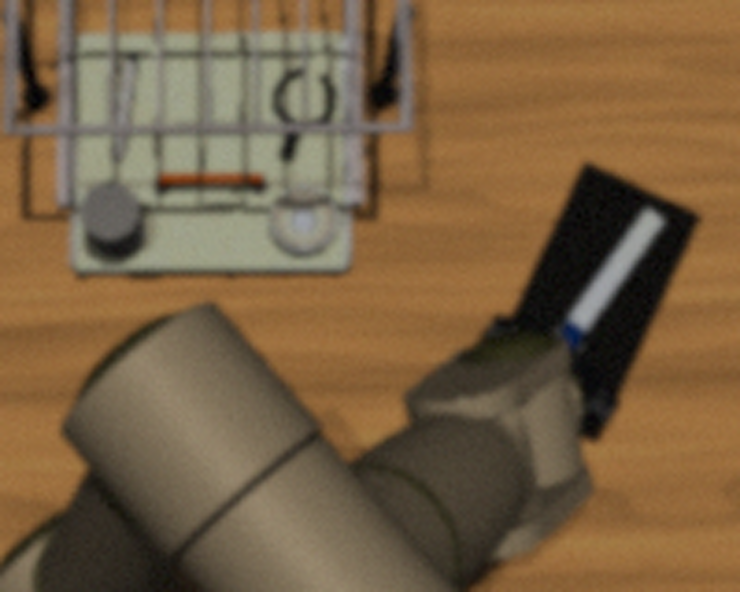

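Heel and tooth are both well inside the mat outline. I'll lower to contact.

{"name": "move_arm", "arguments": {"deltas": [[0.12,0,0.2,0,0,0],[0.12,0,0.2,0,0,0],[0.12,0,0.2,0,0,0],[0.12,0,0.2,0,0,0],[0.12,0,0.2,0,0,0],[0.06,0,0.1,0,0,0],[0.05,0,0.09,0,0,0],[0.03,0,0.05,0,0,0],[0,0,0,0,0,0],[0,0,0,0,0,0]]}}

```text
time_s: 23.1
eef_pos: [407.0, -272.0, 52.0]
ee_rot: [0.245, 0.315, 0.913, -0.084]
force: [-0.3, 0.6, -1.3]
grip_width: 0.2
```

Run:
```python
from h import *
np.set_printoptions(precision=2,suppress=True)
s=ctrl.sense();print(s["time_s"],s["eef_pos"],s["force"],s["wrist_torque"],s["joints"])
print("tip",hk((155,0,0)),hk((-5,0,0)))
```

```text
23.1 [ 406.97 -271.98   51.96] [-0.27  0.64 -1.25] [0.28 0.3  0.04] [-0.89  0.33  2.19  0.76  0.16 -2.53]
tip [ 521.61 -361.59    3.75] [ 395.54 -263.06    3.76]
```

Not in contact yet (−1.25 N is only the hook's weight). Going down another 1 mm or so.

{"name": "move_arm", "arguments": {"deltas": [[0.02,0,0.035,0,0,0],[0,0,0,0,0,0],[0.02,0,0.035,0,0,0],[0,0,0,0,0,0],[0,0,0,0,0,0],[0,0,0,0,0,0],[0,0,0,0,0,0],[0,0,0,0,0,0],[0,0,0,0,0,0],[0,0,0,0,0,0]]}}

```text
time_s: 24.1
eef_pos: [407.0, -272.0, 51.2]
ee_rot: [0.245, 0.314, 0.913, -0.084]
force: [-1.6, 1.3, 2.5]
grip_width: 0.2
```

Run:
```python
from h import *
np.set_printoptions(precision=2,suppress=True)
s=ctrl.sense();print(s["time_s"],s["eef_pos"],s["force"],s["wrist_torque"])
print("tip",hk((155,0,0)),hk((-5,0,0)))
cv2.imwrite("pics/w13.png",eyes.capture("wrist"))
```

```text
24.1 [ 406.97 -271.97   51.15] [-1.55  1.3   2.48] [0.18 0.2  0.01]
tip [ 521.61 -361.57    2.95] [ 395.54 -263.05    2.96]
```

View pics/w13.png

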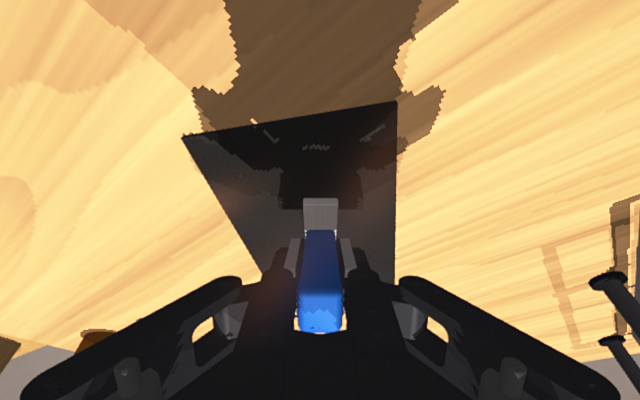

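Contact made (+2.5 N) and the heel lies on the mat. Releasing.

{"name": "move_arm", "arguments": {"deltas": [[0,0,0,0,0,0],[0,0,0,0,0,0],[0,0,0,0,0,0],[0,0,0,0,0,0],[0,0,0,0,0,0],[0,0,0,0,0,0],[0,0,0,0,0,0],[0,0,0,0,0,0],[0,0,0,0,0,0],[0,0,0,0,0,0]], "grip": 8.5, "newtons": 20}}

```text
time_s: 25.15
eef_pos: [407.0, -272.0, 51.1]
ee_rot: [0.245, 0.315, 0.913, -0.084]
force: [0.3, -0.5, -1.1]
grip_width: 0.992
```

Run:
```python
from h import *
s=ctrl.sense();print(s["time_s"],s["eef_pos"],s["force"],s["grip_width"])
cv2.imwrite("pics/w14.png",eyes.capture("wrist"))
```

```text
25.15 [ 406.95165337 -271.95417461   51.08525079] [ 0.25946768 -0.50538862 -1.09627865] 0.9917593652808498
```

View pics/w14.png

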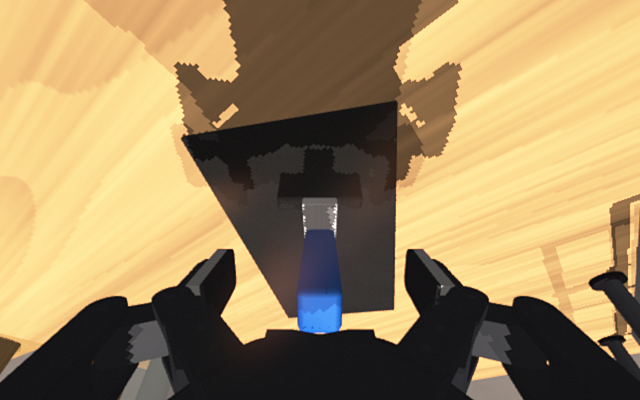

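Fingers are clear on both sides and the hook hasn't moved. Retracting straight back along the tool axis.

{"name": "move_arm", "arguments": {"deltas": [[0,0,-0.4,0,0,0],[0,0,-0.8,0,0,0],[0,0,-1.2,0,0,0],[0,0,-1.5,0,0,0],[0,0,-1.5,0,0,0],[0,0,-1.5,0,0,0],[0,0,-1.5,0,0,0],[0,0,-1.5,0,0,0],[0,0,-1,0,0,0],[0,0,-0.5,0,0,0]]}}

```text
time_s: 26.2
eef_pos: [362.0, -236.8, 150.6]
ee_rot: [0.245, 0.314, 0.913, -0.085]
force: [-0.1, 0.6, -0.6]
grip_width: 0.994
```

{"name": "move_arm", "arguments": {"deltas": [[1,0,-1.5,0,0,0],[1,0,-1.5,0,0,0],[1,0,-1.5,0,0,0],[1,0,-1.5,0,0,0],[0.5,0,-1,0,0,0],[0,0,0,0,0,0],[0,0,0,0,0,0],[0,0,0,0,0,0],[0,0,0,0,0,0],[0,0,0,0,0,0]]}}

```text
time_s: 27.2
eef_pos: [303.9, -191.3, 187.7]
ee_rot: [0.244, 0.315, 0.913, -0.084]
force: [0.4, 0.1, -0.1]
grip_width: 0.993
```

Run:
```python
from h import *
np.set_printoptions(precision=2,suppress=True)
s=ctrl.sense();print(s["time_s"],s["eef_pos"],s["force"],s["joints"],s["dq"])
im=eyes.capture("top");cv2.imwrite("pics/t15.png",cv2.resize(im[130:290,260:460],None,fx=3.7,fy=3.7,interpolation=cv2.INTER_CUBIC))
im=eyes.capture("scene");cv2.imwrite("pics/s15.png",im)
cv2.imwrite("pics/w15.png",eyes.capture("wrist"))
```

```text
27.2 [ 303.9  -191.34  187.66] [ 0.39  0.09 -0.08] [-1.03 -0.32  2.35  0.3   0.65 -2.14] [-0.   -0.01  0.   -0.    0.    0.  ]
```

View pics/t15.png

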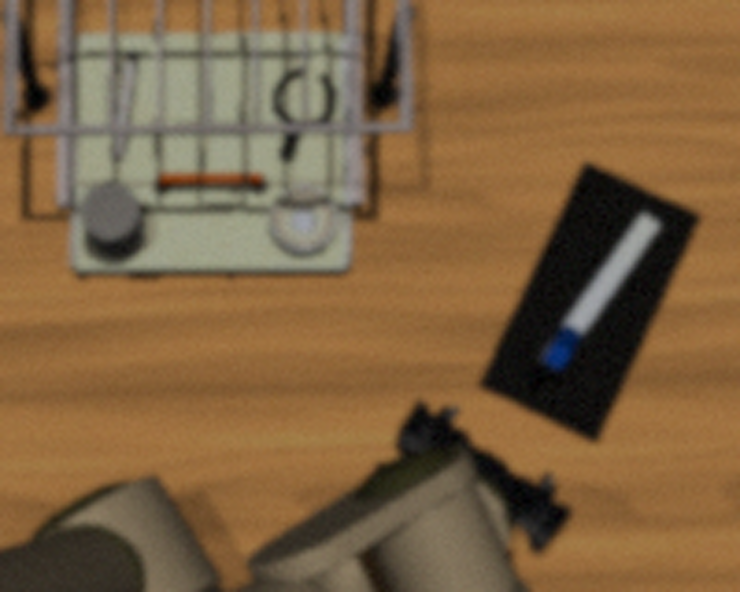

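View pics/s15.png

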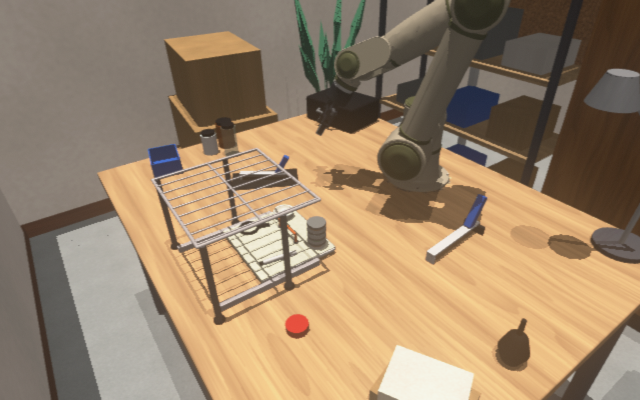

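View pics/w15.png

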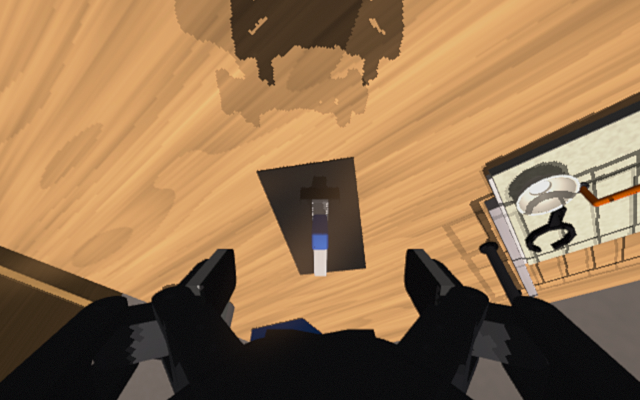

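The top view shows the hook upright on the mat: strip from (570,330) to (652,213), all inside the mat outline. The bar hasn't moved at v≈181, and the tower is stacked in the scene view at (316,232). Handing in.

Run:
```python
from h import *
print(order.finish_job())
```

```text
the job is handed in; nothing more can be done
None
```

The shelf is drawn out, the four-tin tower is still standing on it, and the pull hook stands on the mat. I handed the job in at about 27 s of the 51 s allowed; no verdict was reported.

I used the smaller of the two hooks, because its measured length matched the listed size. I caught the orange bar about 11 mm behind its axis and drew the shelf out at no more than about 50 mm/s. I then unhooked and set the hook down on the mat.

**Last checks:**
- **Bar:** two readings of the top view put it 3 mm and 5 mm inside the rack's front edge. It did not move after unhooking.
- **Tower:** the four tins look upright and in line in the scene view.
- **Hook:** it stands upright. The tooth is about 78 mm along and 15 mm off the mat's centre, and the heel about 79 mm and 14 mm, so both are well inside the limits.
- **Robot:** the gripper was clear of everything at hand-in, with the force reading near zero.

**What did not go as planned:**
- **Joint 6:** while turning the hook over the mat I first went the wrong way. Joint 6 read −2.88, exactly at its limit, and the arm held there. I turned back the other way and put the hook down about 10° off the mat's long axis.
- **Mat centre:** two measurements of the mat's centre differed by about 4 mm, which is well within the spare room.

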